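# Put the sugar shakers away

## Task

Closing time at the bakery counter: lift the two round sugar shakers up off the hooks under the bread tray one after the other, stand each gently upright on the floor of the open wooden box, then lower the box's hinged lid fully shut. Leave the square tin hanging where it is and do not disturb the bread rolls below it.

Things in the scene. Friction and masses are not known exactly. Their poses are not given: they have to be found in the camera images.
- rack: fixed rack: oak foot board 120 x 340 x 12 mm, open steel frame, three flat upright hooks at x = +50 mm, y = -115, 0, +115 mm. Over them an oak bread tray (x +28 to +78 mm, y +-170 mm, underside z = 252 mm, wall tops 312 mm): the hooks are reached only slantwise from the rack's front (-x). Origin: on the counter, 50 mm in front of (-x) the middle hook
- hook1 (a point): middle of the top edge of the middle hook, 190 mm above the counter; each hook is an upright steel tongue 5 mm thick (x) and 18 mm wide (y)
- slim: slim round steel shaker, closed, 48 mm diameter, 92 mm tall, 0.16 kg, hung by a clip on its back (+x). Origin: at the clip, where it sits on the hook's top edge; z up. Axis at x = -30.5 mm, top at z = +12, bottom at z = -80 mm. The clip reaches 20 mm down behind the hook (lift 25 mm to free it; the tray leaves 50 mm) and back to x = +7 mm, 29 mm wide
- slim_base (a point): middle of the slim shaker's underside
- squat: squat round shaker, bare steel, closed, 62 mm diameter, 75 mm tall, about 0.19 kg, with the same clip. Origin at the clip as on the slim one; axis at x = -37.5 mm, top at z = +12 mm, bottom at z = -63 mm
- squat_base (a point): middle of the squat shaker's underside
- tin: square steel tin 46 x 46 x 70 mm hanging on the third hook by the same clip; stays there. Origin at the clip; middle of the tin at x = -30.5 mm, top at z = +12 mm
- box: fixed oak box on a closed dark base, 180 (x) x 260 (y) mm outside, open on top, walls 5 mm thick; its inner floor is 50 mm and its rim 150 mm above the counter. Origin: centre of the underside, on the counter; the lid is hinged along the +x rim
- lid (a joint): angle of the box's lid in rad: 0 shut, grows as it opens; it stands open at the start and the stiff hinge holds it wherever it is left
- lid_hinge (a point): middle of the lid's hinge line, on the box's +x rim at lid underside; the point turns with the lid: the lid is an oak panel 180 x 260 x 8 mm, running from the hinge along the point's -x, its outer face on the point's +z side
- lid_handle (a point): end of the steel knob on the lid's outer face, 35 mm out from the face, 30 mm from the lid's free edge, in the middle of its width
- roll_a: bread roll, 80 mm diameter, 45 mm high, on the rack's foot board below the hooks; origin under its centre
- roll_b: second bread roll like it, on the same board
Mind the look-alikes: they are no part of the job. What is shaped like the slim but pink is not meant.

How it is judged:
By the outcome, as a careful person would: the job done as asked, in the order asked, and still so for the second after the job is handed in, with the robot touching nothing.
It also fails if it takes over 72 s, if anything falls off the work surface, if the arm or the gripper's body presses on something with over 40 N, if the wrist force passes 120 N, or if a joint passes its speed limit or range.

## Robot

A 6-joint arm with a two-finger parallel gripper is mounted at the origin on the work surface. World frame = base frame: x ahead of the robot, y to its left, z up, the work surface at z = 0. Lengths are in m, angles in degrees, forces in N, time in s.
With the tool pointing down it reaches from about 0.4 to 0.825 m from the base axis. Payload 7 kg.
Tool frame: the origin (TCP) lies midway between the tips of the shut fingers; the grasp point (between the pads) lies 19 mm behind it (r.grip_point_offset is the z of the grasp point in the tool frame, in m); z points along the fingers, y is the line along which they close (so a half turn about z gives the same grasp; the last joint's range is limited). The gripper opens to 88 mm and grips with 3 to 60 N. Pads are 19 mm wide; open, the fingers measure 130 mm over their backs; the gripper's body (78 mm by 193 mm) begins 47 mm behind the grasp point.
Start: joints at [-60.728, 20.546, 0.682, 0, -70.136, -16.507], TCP at [0.149, -0.658, 0.227] pointing down, gripper open.
Joint ranges: [-176.03, 176.03], [-82.01, 121.73], [-58.28, 71.71], [-173.87, 95.51], [-174.79, -0.11], [-173.66, 173.66]. Speed limits (degrees/s): [136.94, 136.94, 172.46, 180, 180, 180].

## Interface

Orientations are given as [roll, pitch, yaw] about the fixed x, y, z axes, in that order (R = Rz(yaw) Ry(pitch) Rx(roll)).
In Python, from plant import r, viewer, recognise, outline_of, pinpoint gives the robot as it stands.
- The arm moves only by the tool move_arm, never from a script. Its argument "targets" is a list of rows, each a list of 2 entries, a list of its own where there are three numbers: the shift along the tool's x, y, z in cm, then the turn, a rotation vector about the tool's x, y, z in rad. A call has 1 to 5 rows; each row is the pose to reach, as a shift and turn from the pose commanded when the call began, along the tool's axes at that moment; what a row does not reach only later rows make up. A row lasts 1/8 s, in which the tool goes at most 62.5 mm and 10.7 degrees, less where a joint would pass 70% of its speed; a pose out of reach is approached as far as the arm can. A call with a gripper value outside its range is refused whole. "jaw" is the finger opening in cm, from 0 to 8.76, set as the call begins (left out, the last holds). The fingers move at their own pace and stop on an object; "squeeze" is the grip in N (left out, the last holds). Time passes only in rows, so rows that repeat a pose let the fingers close. It gives the time, the measured TCP pose, the force, the opening and the grip force at its end, in the units of the state.
- r.get_state(): the state, without advancing time (a new reading comes with each control period).
- viewer.capture(name): name is "scene" or "side" or "wrist"; returns a dict with "image" (384x512x3 uint8, blue, green, red), "intrinsics" (3x3 intrinsics, pixels), "D" ([k1, k2, p1, p2, k3] as OpenCV has them; the pictures are not rectified), "camera_from_world" (4x4, takes a point from world to camera coordinates). Camera axes: x right, y up, looking along -z (the intrinsics and any distortion apply to the point x, -y, -z); pixel columns grow to the right and rows downward; lengths in m; the calibration is good to about 2 mm. A picture is of the moment at which its call begins. There is no depth.
- r.close_job(): hands the job in; it is judged then, once.
Trained networks look in the newest picture that a camera, given by its name, has taken for a name from the list of things; names that differ only in an ending like _2 or _b are one class to them, and where a whole thing is asked for, a point or a joint stands for the part that bears it (a point fixed in the world has none). Each returns a list of dicts, best first, with "score" (0 to 1); they miss things now and then, are a little off and sometimes report something else, mostly with a low value. They report only what shows in the picture. A call takes as long as a camera call. They do not tell look-alikes from the thing itself.
- recognise(label, camera): "box" ([left, top, right, bottom] in pixels, round what is visible of it).
- outline_of(label, camera): "mask" (384x512 bool, what is visible of it) and "box" ([left, top, right, bottom] in pixels, round what is visible of it).
- pinpoint(label, camera): "location" ([row, column] in pixels: a listed point, or the origin of a listed thing).
The state is a dict: "time_s": time; "joints": joint angles; "qd": joint speeds; "joint_torque": joint torques, N m; "tcp_pos": TCP position; "eef_rot": TCP orientation; "contact_force": force on the tool from outside, world axes, zero at the start; "moment": the same for the moment, N m; "gripper_width": finger opening in m; "gripper_force": force on a finger pad.
Only numpy, scipy, OpenCV 4.12 (cv2) and the standard library are available. Lean on these libraries where they do the work, as an engineer would, in place of code of your own. Each camera call takes 0.05 s, during which the arm holds its last target. There are 200 camera calls.

## Working session

There is one attempt and no reset: what is moved stays moved. The work goes in short steps, Python scripts to look and compute and a tool call to move; the robot and the scene stay as the last step left them, time stands still between calls to the robot, and variables do not carry over. Pictures are saved under pics/ and viewed, at most 10 in all, crops included, and the job is handed in when it is done.

Besides the shell and the picture viewer there is one more tool, called after ">>>" as name(argument=value, ...), one argument or row to a line, values as JSON. move_arm: Moves the arm, as the interface text tells. Its arguments: {"type":"object","properties":{"targets":{"type":"array","items":{"type":"array"}},"jaw":{"type":"number"},"squeeze":{"type":"number"}},"required":["targets"]}

```bash
ls; mkdir -p pics; python3 - <<'E'
from plant import r, viewer, recognise, outline_of, pinpoint
import cv2,numpy as np
ims=[]
for c in ["scene","side"]:
    d=viewer.capture(c); ims.append(d["image"]); cv2.imwrite(f"pics/{c}0.png",cv2.resize(d["image"],(768,576)))
    print(c,np.round(d["intrinsics"],1).tolist(),d["D"],np.round(d["camera_from_world"],3).tolist())
    for n in ["hook1","slim","squat","tin","box","lid_hinge","lid_handle","rack","roll_a","slim_base","squat_base"]:
        print(n,[(np.round(q["location"]).tolist(),round(q["score"],2)) for q in pinpoint(n,c)][:4])
    for n in ["slim","squat","tin"]:
        print(n,[(np.round(q["box"]).tolist(),round(q["score"],2)) for q in recognise(n,c)][:4])
print(r.get_state())
E
```

```text
pics
scene [[457.1, 0.0, 257.1], [0.0, 457.1, 183.6], [0.0, 0.0, 1.0]] [-0.0168497  0.         0.         0.         0.       ] [[-0.597, 0.802, 0.009, 0.309], [-0.68, -0.512, 0.525, 0.339], [0.426, 0.308, 0.851, -1.628], [0.0, 0.0, 0.0, 1.0]]
hook1 [([214.0, 305.0], 0.6)]
slim [([270.0, 378.0], 0.75), ([243.0, 345.0], 0.65), ([216.0, 351.0], 0.5)]
squat [([183.0, 277.0], 0.69)]
tin []
box [([167.0, 201.0], 0.78)]
lid_hinge [([153.0, 175.0], 0.86), ([182.0, 280.0], 0.27)]
lid_handle []
rack [([232.0, 312.0], 0.87)]
roll_a [([256.0, 316.0], 0.9), ([227.0, 278.0], 0.59), ([130.0, 150.0], 0.49)]
slim_base [([292.0, 380.0], 0.92), ([247.0, 344.0], 0.69)]
squat_base [([129.0, 148.0], 0.71), ([187.0, 287.0], 0.44)]
slim [([375.0, 269.0, 398.0, 298.0], 0.85), ([349.0, 202.0, 357.0, 206.0], 0.58), ([339.0, 240.0, 355.0, 258.0], 0.51)]
squat [([270.0, 181.0, 289.0, 202.0], 0.44)]
tin [([303.0, 210.0, 320.0, 228.0], 0.5)]
side [[386.0, 0.0, 254.5], [0.0, 386.0, 191.6], [0.0, 0.0, 1.0]] [0.01210647 0.         0.         0.         0.        ] [[0.515, -0.857, -0.005, -0.267], [0.818, 0.49, 0.30
[... 751 characters left out ...]
], 0.85)]
{'time_s': 1.5, 'joints': array([-6.07290589e+01,  2.05438190e+01,  6.82284122e-01, -3.61373515e-04,
       -7.01352821e+01, -1.65084547e+01]), 'qd': array([-0.05260399,  0.02609849, -0.02083047,  0.0835276 ,  0.19298868,
       -0.12957591]), 'joint_torque': array([-1.31998691e-03, -5.82380533e+01,  2.93294799e+01,  7.00248420e+00,
        1.24075479e-02, -4.43026079e-05]), 'tcp_pos': array([ 0.1491138 , -0.65830622,  0.22659128]), 'eef_rot': array([-1.79997045e+02,  1.23034383e-03, -1.67237636e+02]), 'contact_force': array([-0.7044835 ,  0.39464975,  0.08790934]), 'moment': array([ 0.01081088,  0.00805955, -0.01728799]), 'gripper_force': 0.0, 'gripper_width': 0.08744300200326886}
```

View pics/scene0.png

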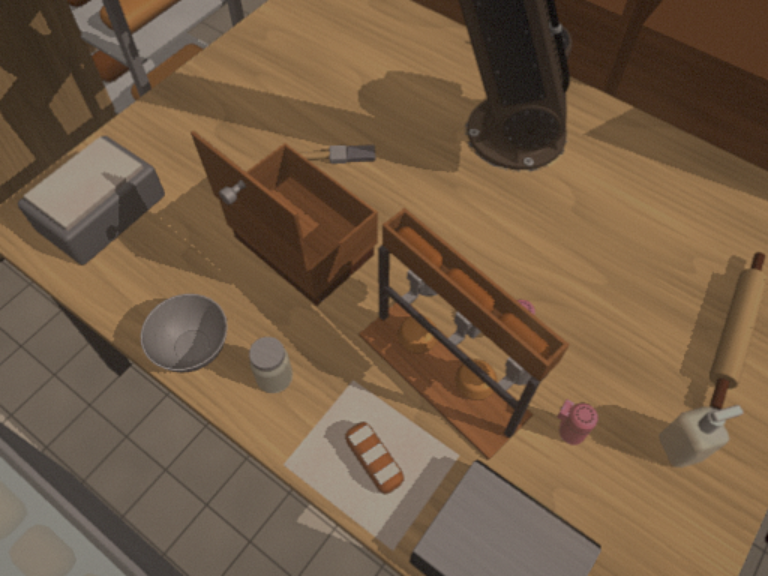

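View pics/side0.png

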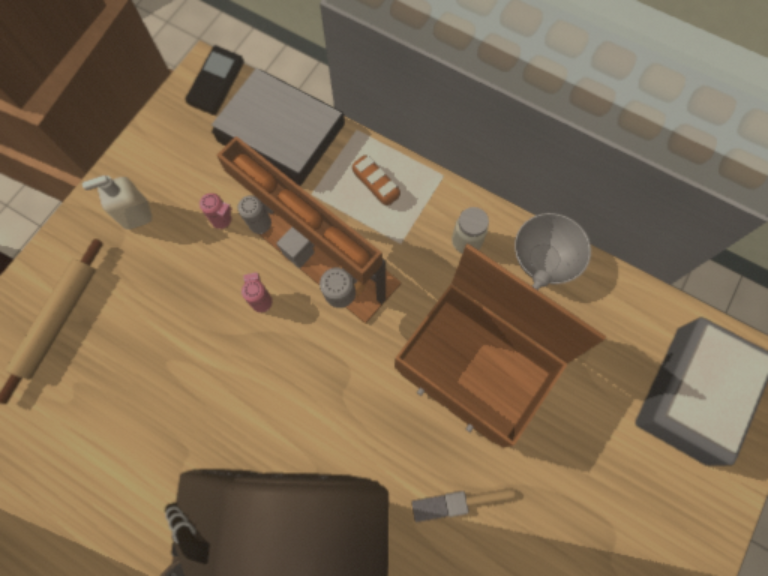

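Side view (original px): slim at (168,141) on the +y hook, tin (195,163) in the middle, squat (225,190) on the −y hook. Look-alikes: pink shakers at (143,140) and (171,195), steel/white jar at (314,155). The box is at (325,240), with its lid leaning open and the knob at (361,185).

```bash
cat > h.py <<'E'
from plant import r, viewer, recognise, outline_of, pinpoint
import cv2,numpy as np
from scipy.optimize import least_squares
from scipy.spatial.transform import Rotation as R
F=np.diag([1.,-1,-1])
def proj(d,P):
    M=d["camera_from_world"]; Pc=(np.atleast_2d(P)@M[:3,:3].T+M[:3,3])@F
    return cv2.projectPoints(Pc.reshape(-1,1,3),np.zeros(3),np.zeros(3),d["intrinsics"],np.array(d["D"]))[0].reshape(-1,2)
def back(d,uv,z):
    M=d["camera_from_world"]; n=cv2.undistortPoints(np.array(uv,float).reshape(-1,1,2),d["intrinsics"],np.array(d["D"])).reshape(-1,2)
    ray=(np.c_[n,np.ones(len(n))]@F)@M[:3,:3]; c=-M[:3,:3].T@M[:3,3]
    return c+ray*((z-c[2])/ray[:,2])[:,None]
def place(p,L):  # p=x,y,yaw
    L=np.atleast_2d(np.array(L,float)); c,s=np.cos(p[2]),np.sin(p[2])
    return np.c_[p[0]+c*L[:,0]-s*L[:,1],p[1]+s*L[:,0]+c*L[:,1],L[:,2]]
def fit(obs,p0):  # obs: list of (cam dict, local pts, pixels)
    f=lambda p:np.concatenate([(proj(d,place(p,L))-np.array(U)).ravel() for d,L,U in obs])
    s=least_squares(f,p0,loss="soft_l1"); return s.x,f(s.x).reshape(-1,2)
E
python3 - <<'E'
from h import *
S=viewer.capture("scene");D=viewer.capture("side")
k=lambda a:np.array(a)/1.5
zr=.15
p,e=fit([(D,[[-.09,.13,zr],[-.09,-.13,zr],[.09,-.13,zr],[.09,.13,zr]],k([(397,360),(512,443),(563,368),(447,290)])),
 (S,[[-.09,-.13,zr],[-.09,.13,zr]],k([(285,147),(377,213)]))],[.7,-.2,0]); print("box",p.round(4),np.degrees(p[2]),e.round(1).tolist()); B=p
z=.312;C=[[.028,-.17,z],[.078,-.17,z],[.028,.17,z],[.078,.17,z]]
p,e=fit([(S,C,k([(403,211),(384,230),(566,347),(550,367)])),(D,C,k([(372,270),(382,258),(219,155),(237,142)]))],[.7,.2,0]); print("rack",p.round(4),np.degrees(p[2]),e.round(1).tolist())
print("hook1",[proj(d,place(p,[[.05,0,.19]])).round(0).tolist() for d in(S,D)])
# lid angle: free corners at (90-180cos t, .15+180 sin t)
def lid(t,x,y,h):
    x=-x; return [.09-x*np.cos(t)+h*np.sin(t),y,.15+x*np.sin(t)+h*np.cos(t)]
obs=[(D,[(-.18,.13,0),(-.18,-.13,0)],k([(470,248),(605,338)])),(S,[(-.15,0,.043)],k([(226,196)])),(D,[(-.15,0,.043)],k([(540,280)]))]
f=lambda t:np.concatenate([(proj(d,place(B,[lid(t[0],*q) for q in L]))-U).ravel() for d,L,U in obs])
s=least_squares(f,[1.8]);print("lid",s.x,f(s.x).round(1))
cv2.imwrite("pics/crop.png",cv2.resize(D["image"][90:280,120:420],(800,507),interpolation=cv2.INTER_CUBIC))
for n,q in dict(slim=[.0195,.115,.202],squat=[.0125,-.115,.202],tin=[.0195,0,.202]).items(): print(n,place(p,[q]).round(3),proj(D,place(p,[q])).round(1))
E
```

```text
box [ 0.5498 -0.1901 -0.0937] -5.3669114898005175 [[-2.9, -0.7], [0.2, 1.9], [1.5, -2.8], [0.6, -4.0], [0.0, -3.1], [1.2, -1.4]]
rack [ 0.5442  0.2218 -0.159 ] -9.107333586687066 [[-0.8, -1.1], [-2.8, -2.3], [1.4, -1.1], [-2.5, 0.3], [-5.9, 0.8], [0.6, -5.8], [-2.1, -1.2], [-0.8, -5.3]]
hook1 [[[308.0, 213.0]], [[203.0, 153.0]]]
lid [1.63076372] [-4.5 -2.1 -1.  -0.3  1.1  1.1 -0.1 -2.2]
slim [[0.582 0.332 0.202]] [[166.1 135.2]]
squat [[0.538 0.106 0.202]] [[224.7 185.9]]
tin [[0.563 0.219 0.202]] [[195.6 159.1]]
```

View pics/crop.png

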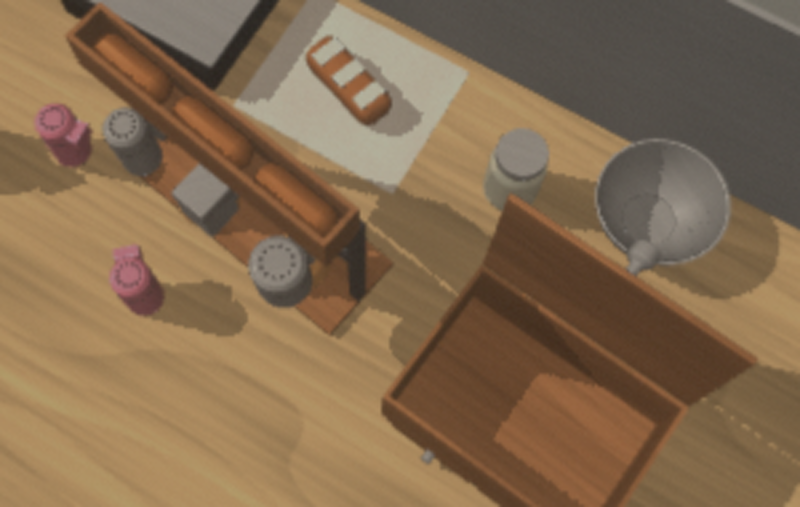

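The crop shows the slim's top at crop (125,127) under the tray's +y end, with the square tin next to it. The squat's top is at (279,263) and both pinks stand clear of the hooks, so the grey one on the +y hook is the slim. Next I'll refit with these pixels and plan the first move.

```bash
cat >> h.py <<'E'
def ori(psi,dip):  # degrees
    a,b=np.radians([psi,dip]); z=[np.cos(b)*np.cos(a),np.cos(b)*np.sin(a),-np.sin(b)]; y=[-np.sin(a),np.cos(a),0]
    return np.c_[np.cross(y,z),y,z]
def rows(p0,R0,poses):  # world poses (tcp, R) -> rows
    for p,Rm in poses:
        print([(R0.T@(np.array(p)-p0)*100).round(1).tolist(),R.from_matrix(R0.T@Rm).as_rotvec().round(3).tolist()])
def cur():
    s=r.get_state(); return s["tcp_pos"],R.from_euler("xyz",s["eef_rot"],degrees=True).as_matrix()
E
python3 - <<'E'
from h import *
S=viewer.capture("scene");D=viewer.capture("side")
c=lambda a:np.array(a)/2.667+[120,90]-.3
zr=.15
p,e=fit([(D,[[-.09,.13,zr],[.09,-.13,zr],[.09,.13,zr]],c([(383,404),(687,410),(483,268)])),(D,[[-.09,-.13,zr]],[(341,295)]),
 (S,[[-.09,-.13,zr],[-.09,.13,zr]],[(190,97.5),(251.5,141.5)])],[.7,-.2,0]); print("box",p.round(4),np.degrees(p[2]),e.round(1).tolist()); B=p
z=.312;C=[[.028,-.17,z],[.078,-.17,z],[.028,.17,z],[.078,.17,z]]
T=[[.0195,.115,.202],[.0125,-.115,.202]]
p,e=fit([(D,C,c([(330,249),(358,212),(68,38),(97,5)])),(D,T,c([(125,127),(279,263)]))],[.7,.2,0]); print("rack",p.round(4),np.degrees(p[2]),e.round(1).tolist())
print("tops back",back(D,c([(125,127),(279,263)]),.202).round(4), place(p,T).round(4))
print("scene tray",proj(S,place(p,C)).round(1)*1.5)
p0,R0=cur(); O=ori(-9,53)
rows(p0,R0,[((.30,-.40,.40),O)])
print("pink",back(D,c([(131,278)]),.09))
E
```

```text
box [ 0.5514 -0.1919 -0.1071] -6.136891229612485 [[-0.6, -2.8], [0.4, -0.3], [-0.7, -1.2], [0.7, 2.3], [-0.1, -2.7], [0.1, -0.3]]
rack [ 0.5388  0.2181 -0.1619] -9.276172570041256 [[-1.3, 0.4], [1.4, -0.3], [-1.2, 0.2], [1.3, -0.1], [-0.4, -0.2], [0.4, -0.1]]
tops back [[0.5768 0.3272 0.202 ]
 [0.532  0.1033 0.202 ]] [[0.5766 0.3284 0.202 ]
 [0.5326 0.1026 0.202 ]]
scene tray [[402.15 205.95]
 [380.1  223.05]
 [567.45 341.4 ]
 [545.55 363.3 ]]
[[-20.4, 21.9, -17.3], [0.123, -0.638, 0.366]]
pink [[0.45680894 0.26531277 0.09      ]]
```

>>> move_arm(
  targets=[
    [[-20.4, 21.9, -17.3], [0.123, -0.638, 0.366]],
    [[-20.4, 21.9, -17.3], [0.123, -0.638, 0.366]],
    [[-20.4, 21.9, -17.3], [0.123, -0.638, 0.366]],
    [[-20.4, 21.9, -17.3], [0.123, -0.638, 0.366]],
    [[-20.4, 21.9, -17.3], [0.123, -0.638, 0.366]],
  ],
)

```text
time_s: 2.33
tcp_pos: [0.2834, -0.4235, 0.3836]
eef_rot: [179.9, 37.2, 170.5]
contact_force: [1.1, 0.1, 0.5]
gripper_width: 0.0875
gripper_force: 0.0
```

```bash
python3 - <<'E'
from h import *
s=r.get_state();print(s["tcp_pos"],s["eef_rot"],s["joints"].round(1),s["contact_force"])
p0,R0=cur();O=ori(-9.3,53)
g=np.array([.5766,.3284,.192])  # pad point, axis 11mm behind tip
rows(p0,R0,[((.40,-.10,.42),O),(g-.11*O[:,2]+.011*O[:,2],O)]); print(g-.1*O[:,2])
E
```

```text
[ 0.28337744 -0.42353807  0.38363022] [179.87387153  37.20761352 170.52726786] [-56.2 -10.3 -11.8 -29.4 -64.3 -36. ] [1.11650711 0.09834259 0.4572645 ]
[[-7.1, 33.8, 0.9], [0.0, 0.004, -0.002]]
[[-1.6, 78.9, 15.5], [0.0, 0.004, -0.002]]
[0.51720954 0.33812556 0.27186355]
```

>>> move_arm(
  targets=[
    [[-7.1, 33.8, 0.9], [0, 0, 0]],
    [[-7.1, 33.8, 0.9], [0, 0, 0]],
    [[-7.1, 33.8, 0.9], [0, 0, 0]],
    [[-7.1, 33.8, 0.9], [0, 0, 0]],
    [[-7.1, 33.8, 0.9], [0, 0, 0]],
  ],
)

```text
time_s: 2.95
tcp_pos: [0.3527, -0.2186, 0.4016]
eef_rot: [-179.8, 35.9, 170.9]
contact_force: [-0.9, -0.1, -1.0]
gripper_width: 0.0872
gripper_force: 0.0
```

>>> move_arm(
  targets=[
    [[5, 30, 7], [0, 0, 0]],
    [[5, 30, 7], [0, 0, 0]],
    [[5, 30, 7], [0, 0, 0]],
    [[5, 30, 7], [0, 0, 0]],
    [[5, 30, 7], [0, 0, 0]],
  ],
)

```text
time_s: 3.58
tcp_pos: [0.3772, -0.0607, 0.3476]
eef_rot: [-180.0, 35.1, 171.0]
contact_force: [1.4, 0.3, -0.2]
gripper_width: 0.0874
gripper_force: 0.0
```

```bash
python3 - <<'E'
from h import *
s=r.get_state();print(s["tcp_pos"],s["eef_rot"],s["joints"].round(1),s["contact_force"])
p0,R0=cur();O=ori(-9.3,53)
g=np.array([.5766,.3284,.192])
rows(p0,R0,[(g-.10*O[:,2],O)])
W=viewer.capture("wrist");cv2.imwrite("pics/w1.png",W["image"])
for n in["slim","slim_base","squat","tin","hook1"]:
    print(n,[(np.round(q["location"],1).tolist(),round(q["score"],2)) for q in pinpoint(n,"wrist")][:3],[(np.round(q["box"]).tolist(),round(q["score"],2)) for q in recognise(n,"wrist")][:3])
p=[.5388,.2181,-.1619]
print(proj(W,place(p,[[.0195,.115,.202],[.0195,.115,.11],[.05,.115,.19],[.0125,-.115,.202],[.05,-.115,.19],[.028,.17,.312],[.028,-.17,.312]])).round(0).tolist())
E
```

```text
[ 0.37721958 -0.06074793  0.34759178] [-179.96761883   35.09110953  170.97928664] [  63.   -45.   -54.4   35.1  -72.  -170.6] [ 1.44376242  0.25128279 -0.24243754]
[[-1.8, 41.6, 10.5], [0.002, -0.033, 0.004]]
slim [([129.4, 200.4], 0.21)] [([467.0, 28.0, 512.0, 93.0], 0.57)]
slim_base [([42.2, 484.1], 0.63)] [([470.0, 31.0, 510.0, 93.0], 0.69), ([127.0, 220.0, 283.0, 332.0], 0.51)]
squat [] [([370.0, 131.0, 433.0, 205.0], 0.56)]
tin [([202.4, 469.3], 0.93)] [([441.0, 146.0, 510.0, 205.0], 0.95)]
hook1 [([316.6, 201.7], 0.15)] [([324.0, 101.0, 512.0, 263.0], 0.6), ([127.0, 224.0, 281.0, 331.0], 0.24)]
[[556.0, 194.0], [523.0, 147.0], [537.0, 200.0], [404.0, 190.0], [391.0, 200.0], [625.0, 266.0], [379.0, 278.0]]
```

View pics/w1.png

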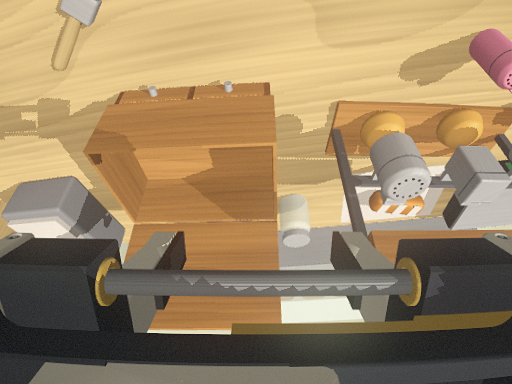

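The wrist picture shows the box at (190,150) with its lid edge below. The squat is at (400,170), the tin at (475,180), and the pink look-alike at the top right, (490,55). Joint 1 has just swung past a singular spot near the base. I'll continue toward the slim and watch joint 6.

>>> move_arm(
  targets=[
    [[-4, 30, -2], [0, 0, 0]],
    [[-4, 30, -2], [0, 0, 0]],
    [[-4, 30, -2], [0, 0, 0]],
    [[-4, 30, -2], [0, 0, 0]],
    [[-4, 30, -2], [0, 0, 0]],
  ],
)

```text
time_s: 4.75
tcp_pos: [0.4826, 0.1796, 0.4049]
eef_rot: [-179.2, 32.1, 173.5]
contact_force: [1.9, -0.5, 0.2]
gripper_width: 0.0876
gripper_force: 0.0
```

```bash
python3 - <<'E'
from h import *
s=r.get_state();print(s["tcp_pos"],s["eef_rot"],s["joints"].round(1),s["contact_force"])
p0,R0=cur();O=ori(-9.3,53)
g=np.array([.5766,.3284,.192])
rows(p0,R0,[(g-.10*O[:,2],O)])
E
```

```text
[0.48261227 0.17960971 0.40491766] [-179.18490779   32.13455251  173.49326762] [  63.1  -15.4  -35.    34.2  -63.5 -173.6] [ 1.92016695 -0.48104773  0.18033864]
[[5.7, 16.3, 11.9], [0.013, -0.085, 0.041]]
```

>>> move_arm(
  targets=[
    [[3, 16.3, 5], [0.013, -0.085, 0.041]],
    [[3, 16.3, 5], [0.013, -0.085, 0.041]],
    [[3, 16.3, 5], [0.013, -0.085, 0.041]],
    [[3, 16.3, 5], [0.013, -0.085, 0.041]],
  ],
)

```text
time_s: 5.25
tcp_pos: [0.5548, 0.3, 0.393]
eef_rot: [-178.9, 32.0, 175.0]
contact_force: [1.5, -0.8, 0.4]
gripper_width: 0.0879
gripper_force: 0.0
```

```bash
python3 - <<'E'
from h import *
s=r.get_state();print(s["tcp_pos"],s["eef_rot"],s["joints"].round(1),s["contact_force"])
p0,R0=cur();O=ori(-9.3,53)
g=np.array([.5766,.3284,.192])
rows(p0,R0,[(g-.10*O[:,2],O)])
E
```

```text
[0.55476461 0.30002324 0.39298457] [-178.85339802   32.00397248  174.96290781] [  61.4   -1.2  -25.2   35.3  -58.6 -173.6] [ 1.49031475 -0.79789729  0.38549421]
[[9.9, 3.6, 8.0], [0.022, -0.087, 0.062]]
```

>>> move_arm(
  targets=[
    [[4, 0, -5], [0, 0, -0.93]],
    [[4, 0, -5], [0, 0, -0.93]],
    [[4, 0, -5], [0, 0, -0.93]],
    [[4, 0, -5], [0, 0, -0.93]],
    [[4, 0, -5], [0, 0, -0.93]],
  ],
)

```text
time_s: 5.88
tcp_pos: [0.4934, 0.3054, 0.4154]
eef_rot: [-152.8, 17.6, -127.4]
contact_force: [-0.1, -0.2, 0.0]
gripper_width: 0.087
gripper_force: 0.0
```

>>> move_arm(
  targets=[
    [[0, 0, 0], [0, 0, -0.93]],
    [[0, 0, 0], [0, 0, -0.93]],
    [[0, 0, 0], [0, 0, -0.93]],
    [[0, 0, 0], [0, 0, -0.93]],
    [[0, 0, 0], [0, 0, -0.93]],
  ],
)

```text
time_s: 6.5
tcp_pos: [0.4934, 0.3053, 0.4154]
eef_rot: [-149.3, -9.7, -81.1]
contact_force: [-0.2, -0.2, -0.3]
gripper_width: 0.0877
gripper_force: 0.0
```

```bash
python3 - <<'E'
from h import *
s=r.get_state();print(s["tcp_pos"],s["eef_rot"],s["joints"].round(1),s["contact_force"])
p0,R0=cur();O=ori(-9.3,53)@np.diag([-1,-1,1])
g=np.array([.5766,.3284,.192])
rows(p0,R0,[(g-.10*O[:,2],O)])
E
```

```text
[0.49340473 0.3053483  0.41540291] [-149.28002407   -9.7117503   -81.08173358] [ 69.2  -5.7 -26.3  34.6 -65.3 -71.3] [-0.23276034 -0.21421892 -0.25853003]
[[-5.2, 4.5, 13.2], [0.033, 0.089, -1.213]]
```

>>> move_arm(
  targets=[
    [[-3, 2.5, 5], [0.033, 0.089, -1.213]],
    [[-3, 2.5, 5], [0.033, 0.089, -1.213]],
    [[-3, 2.5, 5], [0.033, 0.089, -1.213]],
    [[-3, 2.5, 5], [0.033, 0.089, -1.213]],
    [[-3, 2.5, 5], [0.033, 0.089, -1.213]],
  ],
)

```text
time_s: 7.12
tcp_pos: [0.4945, 0.3262, 0.3554]
eef_rot: [-169.1, -34.3, -28.7]
contact_force: [-0.2, 0.7, -0.5]
gripper_width: 0.0881
gripper_force: 0.0
```

```bash
python3 - <<'E'
from h import *
s=r.get_state();print(s["tcp_pos"],s["eef_rot"],s["joints"].round(1),s["contact_force"])
p0,R0=cur();O=ori(-9.3,53)@np.diag([-1,-1,1])
g=np.array([.5766,.3284,.192])
rows(p0,R0,[(g-.10*O[:,2],O)])
W=viewer.capture("wrist");cv2.imwrite("pics/w2.png",W["image"])
for n in["slim","slim_base"]:
    print(n,[(np.round(q["location"],1).tolist(),round(q["score"],2)) for q in pinpoint(n,"wrist")][:3],[(np.round(q["box"]).tolist(),round(q["score"],2)) for q in recognise(n,"wrist")][:3])
p=[.5388,.2181,-.1619]
print(proj(W,place(p,[[.0195,.115,.202],[.0195,.115,.11],[.05,.115,.19],[.028,.17,.312],[.028,-.17,.312]])).round(0).tolist())
E
```

```text
[0.49449478 0.32620539 0.35541589] [-169.09930822  -34.32804832  -28.68741689] [ 70.9  -2.5 -34.7  42.2 -59.2 -29. ] [-0.2244272   0.65130618 -0.53774115]
[[-3.5, -0.6, 8.0], [0.008, 0.02, -0.278]]
slim [([244.7, 204.1], 0.67), ([270.6, 310.4], 0.62), ([180.8, 240.1], 0.59)] [([227.0, 174.0, 273.0, 230.0], 0.95), ([186.0, 236.0, 217.0, 269.0], 0.85), ([306.0, 261.0, 334.0, 272.0], 0.5)]
slim_base [([260.9, 205.7], 0.93), ([218.3, 256.3], 0.81)] [([228.0, 177.0, 273.0, 232.0], 0.95), ([184.0, 239.0, 218.0, 268.0], 0.58), ([310.0, 262.0, 332.0, 269.0], 0.57)]
[[249.0, 199.0], [261.0, 217.0], [246.0, 180.0], [163.0, 171.0], [544.0, 66.0]]
```

View pics/w2.png

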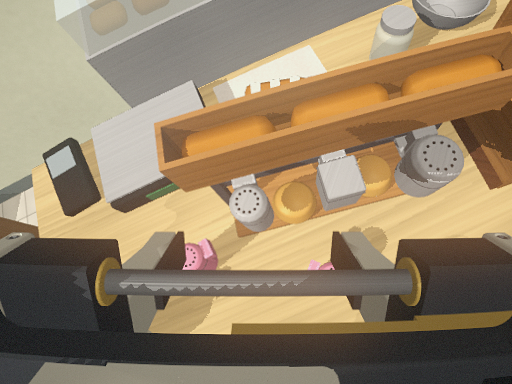

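The wrist view shows the slim's top at (247,201), 3 px from the prediction, with its clip behind it on the hook. The tin is at (340,180), the squat at (437,158), and the pinks are at (200,255) and (322,267), in front of the rack.

```bash
python3 - <<'E'
from h import *
W=viewer.capture("wrist")
p0,R0=cur()
M=W["camera_from_world"];print("cam in tool",(R0.T@(-M[:3,:3].T@M[:3,3]-p0)).round(3), M[:3,:3]@R0)
b=back(W,[(246.8,201),(437,158)],.202);print(b.round(4))
O=ori(-9.3,50)@np.diag([-1,-1,1])
g=np.r_[(b[0,:2]+[.5766,.3284])/2,.190];print(g)
rows(p0,R0,[(g-.07*O[:,2],O)])
E
```

```text
cam in tool [ 0.081  0.001 -0.159] [[-5.51317212e-04  9.99999837e-01  1.45564823e-04]
 [ 9.54499928e-01  4.82823322e-04  2.98210754e-01]
 [ 2.98210635e-01  3.03350334e-04 -9.54500039e-01]]
[[0.576  0.3329 0.202 ]
 [0.5273 0.1133 0.202 ]]
[0.57631592 0.33066884 0.19      ]
[[-4.0, -0.6, 11.1], [0.015, 0.073, -0.286]]
```

>>> move_arm(
  targets=[
    [[-4, -0.6, 11.1], [0.015, 0.073, -0.286]],
    [[-4, -0.6, 11.1], [0.015, 0.073, -0.286]],
    [[-4, -0.6, 11.1], [0.015, 0.073, -0.286]],
  ],
)

```text
time_s: 7.8
tcp_pos: [0.5314, 0.3346, 0.2395]
eef_rot: [179.3, -39.9, -8.9]
contact_force: [0.9, -0.9, 1.1]
gripper_width: 0.0879
gripper_force: 0.0
```

```bash
python3 - <<'E'
from h import *
s=r.get_state();print(s["tcp_pos"],s["eef_rot"],s["joints"].round(1),s["contact_force"])
W=viewer.capture("wrist");cv2.imwrite("pics/w3.png",W["image"])
p0,R0=cur()
for n in["slim"]:
    for f in(pinpoint,recognise): print([(np.round(q.get("location",q.get("box")),1).tolist(),round(q["score"],2)) for q in f(n,"wrist")][:3])
O=ori(-9.3,50)@np.diag([-1,-1,1])
print(proj(W,[[.576,.331,.202],[.576,.328,.202]]).round(1))
g=np.array([.5763,.331,.190])
rows(p0,R0,[(g+.011*O[:,2],O)])
E
```

```text
[0.53144084 0.33458938 0.23951258] [179.32211405 -39.89679455  -8.9063799 ] [ 62.5   5.1 -48.1  63.5 -43.1 -32.5] [ 0.91314163 -0.86432462  1.12503833]
[([167.3, 247.8], 0.95), ([319.3, 301.4], 0.93)]
[([292.8, 305.7, 342.3, 325.7], 0.83), ([120.0, 234.0, 147.6, 261.5], 0.8), ([215.1, 156.3, 277.7, 251.0], 0.6)]
[[251.7 198.4]
 [255.5 197.8]]
[[0.0, -0.3, 8.0], [0.005, 0.0, 0.001]]
```

View pics/w3.png

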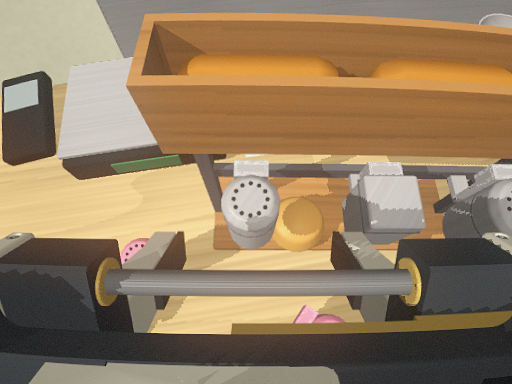

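The slim's top is at (251,201), midway between the fingers and within 3 px of prediction; the tin is clear at (390,205). I'll go in now.

>>> move_arm(
  targets=[
    [[0, -0.3, 4], [0, 0, 0]],
    [[0, -0.3, 6.5], [0, 0, 0]],
    [[0, -0.3, 8], [0, 0, 0]],
    [[0, -0.3, 8], [0, 0, 0]],
  ],
)

```text
time_s: 8.45
tcp_pos: [0.5842, 0.3328, 0.185]
eef_rot: [-179.9, -40.2, -9.3]
contact_force: [0.6, -0.2, 0.7]
gripper_width: 0.0878
gripper_force: 0.0
```

>>> move_arm(
  targets=[
    [[0, 0, 0], [0, 0, 0]],
    [[0, 0, 0], [0, 0, 0]],
    [[0, 0, 0], [0, 0, 0]],
    [[0, 0, 0], [0, 0, 0]],
    [[0, 0, 0], [0, 0, 0]],
  ],
  jaw=4,
  squeeze=20,
)

```text
time_s: 9.07
tcp_pos: [0.5827, 0.3324, 0.1826]
eef_rot: [179.8, -40.0, -9.0]
contact_force: [-2.5, -0.8, 1.7]
gripper_width: 0.0475
gripper_force: 20.0
```

```bash
python3 - <<'E'
from h import *
s=r.get_state();print(s["tcp_pos"],s["eef_rot"],s["contact_force"],s["gripper_width"],s["gripper_force"])
p0,R0=cur()
rows(p0,R0,[(p0+[0,0,.035],R0),(p0+[-.10*np.cos(.162),.10*np.sin(.162),.037],R0)])
E
```

```text
[0.58269447 0.33242555 0.18261712] [179.83296114 -40.04683599  -9.01985206] [-2.53469897 -0.8120139   1.73188038] 0.04747019748062879 20.00064150430262
[[2.3, 0.0, -2.7], [0.0, 0.0, 0.0]]
[[-5.3, -0.0, -9.3], [0.0, 0.0, 0.0]]
```

>>> move_arm(
  targets=[
    [[0.6, 0, -0.7], [0, 0, 0]],
    [[1.2, 0, -1.4], [0, 0, 0]],
    [[1.8, 0, -2.1], [0, 0, 0]],
    [[2.3, 0, -2.7], [0, 0, 0]],
    [[2.3, 0, -2.7], [0, 0, 0]],
  ],
)

```text
time_s: 9.7
tcp_pos: [0.583, 0.3327, 0.2183]
eef_rot: [179.9, -40.0, -9.0]
contact_force: [0.2, 0.9, -1.3]
gripper_width: 0.0477
gripper_force: 20.0
```

```bash
python3 - <<'E'
from h import *
s=r.get_state();print(s["tcp_pos"],s["eef_rot"],s["joints"].round(1),s["contact_force"],s["gripper_width"])
W=viewer.capture("wrist");cv2.imwrite("pics/w4.png",W["image"])
E
```

```text
[0.58295824 0.33272651 0.21828138] [179.87766324 -40.04564961  -9.04166392] [ 53.8   9.  -47.5  72.6 -37.  -34.8] [ 0.15514948  0.86362522 -1.29846129] 0.04765469601162871
```

View pics/w4.png

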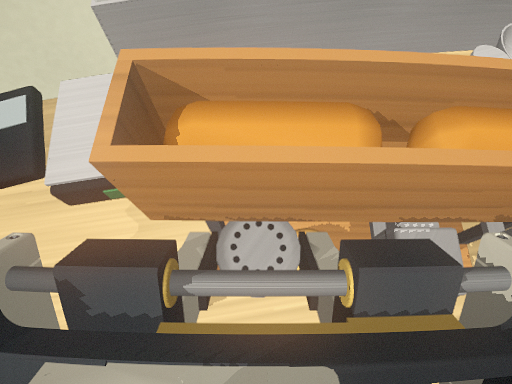

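The slim is held upright with its top at (258,250), clear of the tray. I'll back out, then rise.

>>> move_arm(
  targets=[
    [[-1.5, 0, -1.3], [0, 0, 0]],
    [[-4, 0, -3.5], [0, 0, 0]],
    [[-7.6, 0, -6.6], [0, 0, 0]],
    [[-7, 0, -12], [0, 0, 0]],
    [[0, 0, -20], [0, 0, 0]],
  ],
)

```text
time_s: 10.38
tcp_pos: [0.4532, 0.3532, 0.3267]
eef_rot: [179.5, -40.0, -8.7]
contact_force: [1.8, 1.1, -0.6]
gripper_width: 0.0471
gripper_force: 20.0
```

```bash
python3 - <<'E'
from h import *
s=r.get_state();print(s["tcp_pos"],s["eef_rot"],s["joints"].round(1),s["contact_force"],s["gripper_width"])
p0,R0=cur();O=ori(-6.1,50)@np.diag([-1,-1,1])
rows(p0,R0,[([.50,.33,.44],O),([.55,.08,.44],O),([.56,-.17,.42],O)])
E
```

```text
[0.45321789 0.35317239 0.32674173] [179.52651145 -39.96050901  -8.66443241] [ 78.1  -2.  -41.3  48.1 -59.5 -25.7] [ 1.84871073  1.07809324 -0.56346242] 0.047055402776982266
[[11.1, 1.6, -5.5], [0.037, 0.001, -0.034]]
[[17.8, 25.5, 0.3], [0.037, 0.001, -0.034]]
[[20.1, 50.1, 5.1], [0.037, 0.001, -0.034]]
```

>>> move_arm(
  targets=[
    [[5, 1, -4], [0, 0, 0]],
    [[11, 1.6, -5.5], [0.03, 0, -0.03]],
    [[13, 8, -4], [0.03, 0, -0.03]],
    [[15, 14, -2.5], [0.03, 0, -0.03]],
    [[16.5, 20, -1], [0.03, 0, -0.03]],
  ],
)

```text
time_s: 11.0
tcp_pos: [0.5398, 0.1452, 0.4415]
eef_rot: [-179.9, -40.0, -6.8]
contact_force: [1.1, -1.0, -1.6]
gripper_width: 0.0472
gripper_force: 20.0
```

```bash
python3 - <<'E'
from h import *
s=r.get_state();print(s["tcp_pos"],s["eef_rot"],s["joints"].round(1),s["contact_force"],s["gripper_width"])
p0,R0=cur();O=ori(-6.1,50)@np.diag([-1,-1,1])
rows(p0,R0,[([.55,-.15,.42],O)])
E
```

```text
[0.53984405 0.14515933 0.44150169] [-179.90256924  -40.04440838   -6.77625153] [ 54.1 -15.8 -37.2  43.2 -55.1   7.9] [ 1.10196335 -1.03108974 -1.63295164] 0.0471611300456615
[[2.1, 29.2, 4.5], [0.006, -0.001, -0.009]]
```

>>> move_arm(
  targets=[
    [[0.4, 6, 0.5], [0, 0, 0]],
    [[0.8, 12, 1], [0, 0, 0]],
    [[1.2, 18, 2], [0, 0, 0]],
    [[1.6, 24, 3], [0, 0, -0.01]],
    [[1.8, 29, 4], [0, 0, -0.01]],
  ],
)

```text
time_s: 11.62
tcp_pos: [0.5441, -0.1481, 0.4221]
eef_rot: [179.6, -40.1, -6.1]
contact_force: [1.1, 0.4, -1.8]
gripper_width: 0.0471
gripper_force: 20.0
```

```bash
python3 - <<'E'
from h import *
s=r.get_state();print(s["tcp_pos"],s["eef_rot"],s["joints"].round(1),s["contact_force"],s["gripper_width"])
W=viewer.capture("wrist")
p=[.5514,-.1919,-.1071]
I=W["image"].copy()
q=proj(W,place(p,[[-.09,.13,.15],[-.09,-.13,.15],[.09,-.13,.15],[.09,.13,.15],[.085,.125,.05],[.085,-.125,.05]]));print(q.round(1).tolist())
for a in q: cv2.circle(I,tuple(int(v) for v in a),2,(0,255,0),-1)
cv2.imwrite("pics/w5.png",cv2.resize(I,(768,576)))
E
```

```text
[ 0.54406707 -0.14809641  0.42206372] [179.60906793 -40.07509969  -6.108608  ] [ 12.2 -18.8 -33.7  19.7 -38.2  60.1] [ 1.08038841  0.44170666 -1.76408292] 0.04706960390534567
[[193.4, 344.5], [379.7, 342.2], [363.6, 220.1], [201.5, 220.5], [213.0, 239.2], [343.8, 238.7]]
```

View pics/w5.png

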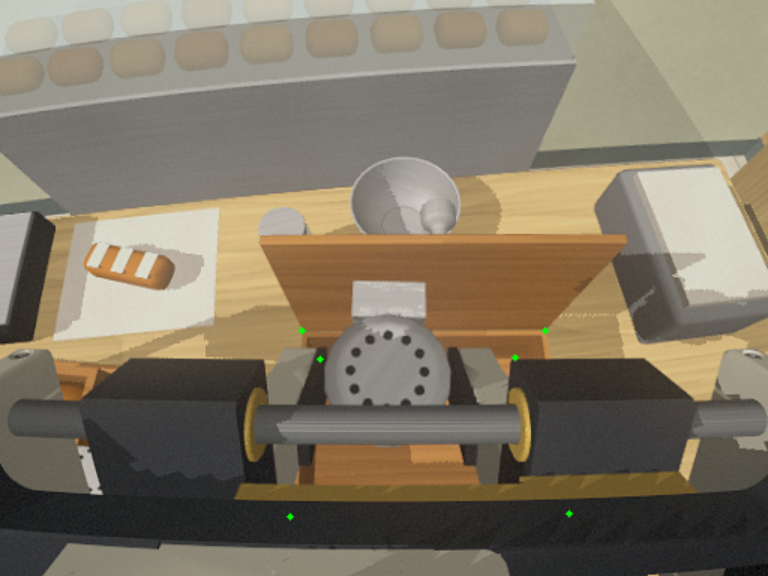

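The box corners match the fit to within 2–3 px: the hinge line runs (300,332) to (548,335), and the lid is standing behind it. The slim is held upright. I'll place it at box (0.040, 0.022).

```bash
python3 - <<'E'
from h import *
p0,R0=cur();O=ori(-6.1,50)@np.diag([-1,-1,1])
p=[.5514,-.1919,-.1071]
t=lambda z:place(p,[[.0466,.022,z]])[0]
print(t(.2))
rows(p0,R0,[(t(.30),O),(t(.20),O),(t(.14),O),(t(.125),O)])
E
```

```text
[ 0.60008469 -0.17500738  0.2       ]
[[-3.2, 1.5, 13.0], [0.01, 0.001, -0.001]]
[[-9.7, 1.5, 20.7], [0.01, 0.001, -0.001]]
[[-13.5, 1.4, 25.3], [0.01, 0.001, -0.001]]
[[-14.5, 1.4, 26.4], [0.01, 0.001, -0.001]]
```

>>> move_arm(
  targets=[
    [[-1.6, 1, 6], [0.01, 0, 0]],
    [[-3.2, 1.5, 12], [0.01, 0, 0]],
    [[-5.8, 1.5, 16], [0.01, 0, 0]],
    [[-9.7, 1.5, 20.7], [0.01, 0, 0]],
    [[-9.7, 1.5, 20.7], [0.01, 0, 0]],
  ],
)

```text
time_s: 12.3
tcp_pos: [0.5968, -0.1814, 0.2104]
eef_rot: [-178.2, -37.8, -6.1]
contact_force: [-0.0, 0.5, -0.1]
gripper_width: 0.0474
gripper_force: 20.0
```

```bash
python3 - <<'E'
from h import *
s=r.get_state();print(s["contact_force"],s["gripper_width"],s["joints"].round(1))
p0,R0=cur();O=ori(-6.1,50)@np.diag([-1,-1,1])
p=[.5514,-.1919,-.1071]
print(p0)
t=lambda z:place(p,[[.0466,.022,z]])[0]
rows(p0,R0,[(t(.14),O),(t(.128),O),(t(.124),O)])
W=viewer.capture("wrist")
I=W["image"].copy()
q=proj(W,place(p,[[.09,-.13,.15],[.09,.13,.15],[.085,.125,.05],[.085,-.125,.05]]));print(q.round(1).tolist())
for a in q: cv2.circle(I,tuple(int(v) for v in a),1,(0,255,0),-1)
cv2.imwrite("pics/w6.png",cv2.resize(I,(768,576)))
E
```

```text
[-0.03555961  0.48300133 -0.13726178] 0.047350351532549156 [ -2.9  -0.6 -52.6  38.7  -0.3  48.7]
[ 0.59677513 -0.18143373  0.21042881]
[[-4.1, -0.5, 5.7], [-0.031, 0.039, -0.001]]
[[-4.8, -0.5, 6.7], [-0.031, 0.039, -0.001]]
[[-5.1, -0.5, 7.0], [-0.031, 0.039, -0.001]]
[[429.6, 205.3], [128.3, 202.1], [168.5, 233.8], [381.8, 236.6]]
```

View pics/w6.png

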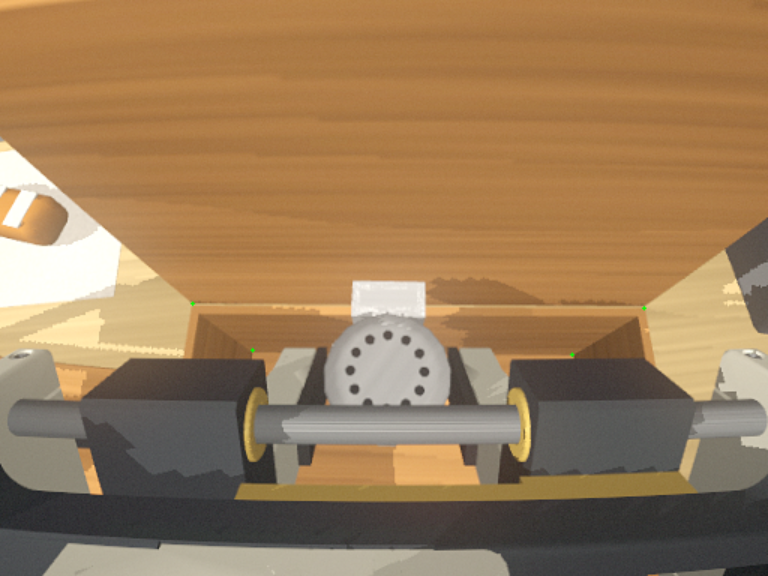

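Joint 5 has reached its limit (−0.1°) because the forearm is in line with the tool, and that caused the 2° tilt. The hinge corners still match. I'll fit a kinematic model to the logged poses so I can choose a reachable placing pose.

```bash
cat > kin.py <<'E'
from h import *
import itertools
lo=np.array([-176,-82,-58.2,-173.8,-174.7,-.2]); 
LO=np.array([-176.,-82,-58.2,-173.8,-174.7,-173.6]);HI=np.array([176.,121.7,71.7,95.5,-.15,173.6])
def T(Rm=np.eye(3),p=(0,0,0)):
    M=np.eye(4);M[:3,:3]=Rm;M[:3,3]=p;return M
rx=lambda a:T(R.from_euler("x",a,degrees=True).as_matrix());ry=lambda a:T(R.from_euler("y",a,degrees=True).as_matrix());rz=lambda a:T(R.from_euler("z",a,degrees=True).as_matrix())
P=np.array([[0,1,0],[0,0,1],[1,0,0]]).T  # placeholder, tool z = local x
A=np.array([[0,0,1],[0,1,0],[-1,0,0]],float) # cols: tool x=-z, y=y, z=x
def fk(q,k,s):
    return rz(s[0]*q[0]+k[0])@T(p=(k[1],0,k[2]))@ry(q[1])@T(p=(0,0,k[3]))@ry(-q[2])@T(p=(k[4],0,k[5]))@rx(s[1]*q[3])@ry(-q[4])@T(p=(k[6],0,0))@rx(s[2]*q[5]+k[7])@T(A)
D=[([-60.729,20.544,.682,0,-70.135,-16.508],(.1491,-.6583,.2266),(180,0,-167.24)),
([-56.2,-10.3,-11.8,-29.4,-64.3,-36.0],(.2834,-.4235,.3836),(179.9,37.2,170.5)),
([63,-45,-54.4,35.1,-72,-170.6],(.3772,-.0607,.3476),(-180,35.1,171)),
([61.4,-1.2,-25.2,35.3,-58.6,-173.6],(.5548,.3,.393),(-178.85,32,174.96)),
([69.2,-5.7,-26.3,34.6,-65.3,-71.3],(.4934,.3053,.4154),(-149.28,-9.71,-81.08)),
([62.5,5.1,-48.1,63.5,-43.1,-32.5],(.5314,.3346,.2395),(179.32,-39.9,-8.9)),
([53.8,9,-47.5,72.6,-37,-34.8],(.583,.3327,.2183),(179.88,-40.05,-9.04)),
([12.2,-18.8,-33.7,19.7,-38.2,60.1],(.5441,-.1481,.4221),(179.6,-40.1,-6.1)),
([-2.9,-.6,-52.6,38.7,-.3,48.7],(.5968,-.1814,.2104),(-178.2,-37.8,-6.1))]
def res(M,p,Rm): return np.r_[(M[:3,3]-p)*1000,R.from_matrix(Rm.T@M[:3,:3]).as_rotvec(degrees=True)*3]
def calib():
    best=None
    for s in itertools.product([1,-1],repeat=3):
        for o6 in(0,90,180,-90):
            f=lambda k:np.concatenate([res(fk(q,k,s),np.array(p),R.from_euler("xyz",e,degrees=True).as_matrix()) for q,p,e in D])
            o=least_squares(f,[-16.5*s[0],0,.3,.4,.4,0,.2,o6],x_scale=[10,.1,.1,.1,.1,.1,.1,10],max_nfev=60)
            if best is None or o.cost<best[0]: best=(o.cost,o.x,s,f(o.x))
    return best
def ik(p,Rm,k,s,q0):
    f=lambda q:res(fk(q,k,s),np.array(p),Rm)
    o=least_squares(f,np.clip(q0,LO+.01,HI-.01),bounds=(LO,HI),x_scale=10.);return o.x,np.abs(f(o.x)).max()
E
python3 - <<'E'
from kin import *
import json
b=calib();print(b[0],b[1].round(3),b[2],np.abs(b[3]).reshape(-1,6).max(1).round(1))
json.dump([b[1].tolist(),b[2]],open("k.json","w"))
E
```

```text
34014.77852579239 [ -14.331    0.217    0.141    0.48     0.247    0.142    0.351 -101.796] (1, -1, -1) [61.7 85.1 95.7 47.4 59.7 38.2 75.4 54.4 63.5]
```

```bash
python3 - <<'E'
import re
s=open("kin.py").read()
a=s.index("def fk");b=s.index("D=[")
s=s[:a]+'''def fk(q,k,s):
    return rz(s[0]*q[0]+k[0])@T(p=(k[1],k[8],k[2]))@ry(q[1])@T(p=(k[11],0,k[3]))@ry(-q[2])@T(p=(k[4],0,k[5]))@rx(s[1]*q[3])@T(p=(0,k[9],k[10]))@ry(-q[4])@T(p=(k[6],k[12],k[13]))@rx(s[2]*q[5]+k[7])@T(A)
'''+s[b:]
s=s.replace("[-16.5*s[0],0,.3,.4,.4,0,.2,o6],x_scale=[10,.1,.1,.1,.1,.1,.1,10],max_nfev=60","[0,0,.3,.4,.4,0,.2,o6,-.15]+[0]*5,x_scale=[10,.1,.1,.1,.1,.1,.1,10]+[.1]*6,max_nfev=80")
open("kin.py","w").write(s)
E
python3 - <<'E'
from kin import *
import json
b=calib();print(b[0],b[1].round(3),b[2],np.abs(b[3]).reshape(-1,6).max(1).round(1))
print(b[3].reshape(-1,6).round(0))
json.dump([b[1].tolist(),b[2]],open("k.json","w"))
E
```

```text
1.172113490039459 [-2.1000e-02  0.0000e+00  1.9800e-01  6.0200e-01  4.6300e-01  1.0000e-03
  3.7800e-01 -9.0015e+01  0.0000e+00  4.8000e-02 -1.0000e-03 -1.0000e-03
 -2.4000e-01  1.0000e-03] (1, -1, -1) [0.2 0.3 0.1 0.7 0.6 0.2 0.4 0.4 0.2]
[[-0. -0.  0.  0. -0.  0.]
 [-0.  0. -0. -0. -0. -0.]
 [ 0. -0. -0.  0. -0.  0.]
 [-0.  0. -1.  0.  0. -0.]
 [ 0.  0.  1.  0. -0.  0.]
 [-0. -0.  0. -0. -0.  0.]
 [ 0. -0. -0. -0.  0. -0.]
 [ 0.  0.  0.  0.  0. -0.]
 [-0. -0.  0. -0. -0.  0.]]
```

```bash
python3 - <<'E'
from kin import *
import json
k,s=json.load(open("k.json"))
q=r.get_state()["joints"];print(q.round(1))
p=[.5514,-.1919,-.1071];F2=np.diag([-1,-1,1.])
ax=place(p,[[.040,.022,0]])[0]
rng=np.random.default_rng(0)
for psi in range(-60,61,10):
    O=ori(psi,50)@F2
    out=[]
    for z in(.30,.21,.123):
        t=ax+[.0066*np.cos(np.radians(psi)),.0066*np.sin(np.radians(psi)),z]
        sols=[]
        for i in range(12):
            q0=q if i==0 else q+rng.normal(0,40,6)*[.7,.4,.4,2,.7,2]
            x,e=ik(t,O,k,s,q0)
            if e<1 and not any(np.abs(x-y).max()<2 for y in sols): sols.append(x)
        out.append([v.round(0).astype(int).tolist() for v in sols])
    print(psi,*out,sep="\n   ")
E
```

```text
[ -2.8  -0.6 -52.4  38.4  -0.2  49. ]
-60
   [[17, 2, -42, 54, -51, -25]]
   [[12, 7, -51, 68, -41, -39]]
   [[3, 13, -57, 92, -35, -58]]
-50
   [[14, -1, -46, 59, -42, -19]]
   [[4, 4, -55, 82, -32, -38]]
   []
-40
   [[9, -4, -50, 64, -32, -11]]
   []
   []
-30
   [[3, -6, -52, 66, -22, -1]]
   []
   []
-20
   [[0, -7, -52, 61, -14, 14]]
   []
   []
-10
   [[3, -7, -47, 37, -14, 43]]
   []
   []
0
   [[3, -6, -35, 5, -22, 83]]
   [[1, 0, -48, 18, -3, 71]]
   []
10
   [[-5, -4, -23, -18, -33, 117]]
   [[-7, 2, -27, -27, -24, 127]]
   [[-11, 10, -27, -42, -20, 147]]
20
   [[-13, 0, -15, -30, -44, 139]]
   [[-15, 5, -20, -37, -37, 149]]
   [[-18, 12, -22, -48, -32, 164]]
30
   [[-18, 3, -9, -36, -54, 154]]
   [[-20, 8, -14, -42, -48, 163]]
   []
40
   [[-22, 7, -4, -39, -64, 165]]
   [[-23, 12, -9, -43, -57, 173]]
   []
50
   [[-24, 11, 1, -40, -72, 174]]
   []
   [[-25, 21, -8, -47, -59, -170]]
60
   []
   [[-25, 19, 0, -42, -73, -171]]
   [[-26, 24, -4, -44, -66, -164]]
```

```bash
python3 - <<'E'
from kin import *
p0,R0=cur();F2=np.diag([-1,-1,1.]);p=[.5514,-.1919,-.1071];print(p0)
ax=place(p,[[.038,.040,0]])[0];u=.0066*np.array([np.cos(.21),np.sin(.21),0])
a0=p0-.0066*np.array([.99,-.1,0])
rows(p0,R0,[(p0+[-.01,0,.10],R0),(ax+u+[-.02,0,.33],ori(12,50)@F2)])
E
```

```text
[ 0.59834629 -0.18091328  0.21195064]
[[5.4, -0.2, -8.5], [0.0, 0.0, 0.0]]
[[5.6, -2.7, -10.5], [0.166, 0.031, -0.246]]
```

>>> move_arm(
  targets=[
    [[3, 0, -4.5], [0, 0, 0]],
    [[5.5, 0, -8.5], [0, 0, 0]],
    [[5.6, -2.7, -10.5], [0.166, 0.031, -0.246]],
    [[5.6, -2.7, -10.5], [0.166, 0.031, -0.246]],
    [[5.6, -2.7, -10.5], [0.166, 0.031, -0.246]],
  ],
)

```text
time_s: 12.98
tcp_pos: [0.5815, -0.153, 0.3363]
eef_rot: [179.8, -40.6, 12.4]
contact_force: [1.0, -0.5, -2.9]
gripper_width: 0.0473
gripper_force: 20.0
```

```bash
cat > q.py <<'E'
from kin import *
s=r.get_state();print(s["time_s"],s["tcp_pos"].round(4),s["eef_rot"].round(1),s["joints"].round(1),s["contact_force"].round(1),round(s["gripper_width"],4))
p0,R0=cur();F2=np.diag([-1,-1,1.]);BX=[.5514,-.1919,-.1071]
def tcp(bx,by,z,psi,off=.0066):
    a=np.radians(psi); return place(BX,[[bx,by,z]])[0]+off*np.array([np.cos(a),np.sin(a),0])
E
python3 - <<'E'
from q import *
O=ori(12,50)@F2
rows(p0,R0,[(tcp(.038,.04,z,12),O) for z in(.33,.22,.15,.128,.123)])
E
```

```text
12.975 [ 0.5815 -0.153   0.3363] [179.8 -40.6  12.4] [ -3.5  -7.8 -22.5 -16.9 -37.  115.9] [ 1.  -0.5 -2.9] 0.0473
[[0.9, 0.6, 1.6], [-0.001, -0.01, 0.006]]
[[-6.2, 0.5, 10.0], [-0.001, -0.01, 0.006]]
[[-10.8, 0.5, 15.3], [-0.001, -0.01, 0.006]]
[[-12.2, 0.5, 17.0], [-0.001, -0.01, 0.006]]
[[-12.5, 0.5, 17.3], [-0.001, -0.01, 0.006]]
```

Good configuration. Lowering into the box.

>>> move_arm(
  targets=[
    [[-1, 0.6, 4], [0, -0.01, 0]],
    [[-4, 0.5, 7.3], [0, -0.01, 0]],
    [[-7, 0.5, 11], [0, -0.01, 0]],
    [[-9.5, 0.5, 13.8], [0, -0.01, 0]],
    [[-10.8, 0.5, 15.3], [0, -0.01, 0]],
  ],
)

```text
time_s: 13.6
tcp_pos: [0.5984, -0.1551, 0.146]
eef_rot: [179.9, -39.7, 12.2]
contact_force: [0.8, -1.1, -0.4]
gripper_width: 0.0473
gripper_force: 20.0
```

```bash
python3 - <<'E'
from q import *
O=ori(12,50)@F2
rows(p0,R0,[(tcp(.038,.04,z,12),O) for z in(.15,.13,.126,.122)])
E
```

```text
13.6 [ 0.5984 -0.1551  0.146 ] [179.9 -39.7  12.2] [ -8.    6.9 -27.8 -37.1 -21.3 141. ] [ 0.8 -1.1 -0.4] 0.0473
[[0.4, 0.0, -0.2], [-0.001, 0.005, 0.002]]
[[-0.9, 0.0, 1.3], [-0.001, 0.005, 0.002]]
[[-1.2, 0.0, 1.6], [-0.001, 0.005, 0.002]]
[[-1.4, 0.0, 1.9], [-0.001, 0.005, 0.002]]
```

>>> move_arm(
  targets=[
    [[-0.4, 0, 0.5], [0, 0.005, 0]],
    [[-0.8, 0, 1.0], [0, 0.005, 0]],
    [[-1.1, 0, 1.4], [0, 0.005, 0]],
    [[-1.2, 0, 1.6], [0, 0.005, 0]],
    [[-1.2, 0, 1.6], [0, 0.005, 0]],
  ],
)

```text
time_s: 14.22
tcp_pos: [0.6005, -0.155, 0.1285]
eef_rot: [179.8, -40.2, 12.2]
contact_force: [0.7, -0.1, -2.0]
gripper_width: 0.0472
gripper_force: 20.0
```

>>> move_arm(
  targets=[
    [[0, 0, 0], [0, 0, 0]],
    [[-0.1, 0, 0.15], [0, 0, 0]],
    [[-0.1, 0, 0.15], [0, 0, 0]],
  ],
)

```text
time_s: 14.6
tcp_pos: [0.6005, -0.1549, 0.1264]
eef_rot: [179.9, -40.2, 12.2]
contact_force: [0.3, 0.4, -1.5]
gripper_width: 0.0474
gripper_force: 20.0
```

Step down about 2 mm at a time, watching fz.

>>> move_arm(
  targets=[
    [[-0.1, 0, 0.15], [0, 0, 0]],
    [[-0.1, 0, 0.15], [0, 0, 0]],
    [[-0.1, 0, 0.15], [0, 0, 0]],
  ],
)

```text
time_s: 14.98
tcp_pos: [0.6008, -0.1549, 0.1248]
eef_rot: [179.9, -40.2, 12.2]
contact_force: [0.4, 0.7, -1.3]
gripper_width: 0.0475
gripper_force: 20.0
```

>>> move_arm(
  targets=[
    [[-0.1, 0, 0.15], [0, 0, 0]],
    [[-0.1, 0, 0.15], [0, 0, 0]],
    [[-0.1, 0, 0.15], [0, 0, 0]],
  ],
)

```text
time_s: 15.35
tcp_pos: [0.6022, -0.1548, 0.1243]
eef_rot: [179.8, -40.3, 12.3]
contact_force: [0.9, 2.1, 4.9]
gripper_width: 0.0469
gripper_force: 20.0
```

Floor contact (+5 N). Release.

>>> move_arm(
  targets=[
    [[0, 0, 0], [0, 0, 0]],
    [[0, 0, 0], [0, 0, 0]],
    [[0, 0, 0], [0, 0, 0]],
    [[0, 0, 0], [0, 0, 0]],
  ],
  jaw=7.5,
)

```text
time_s: 15.85
tcp_pos: [0.6008, -0.1549, 0.1227]
eef_rot: [179.9, -40.1, 12.2]
contact_force: [-1.0, -0.4, 0.0]
gripper_width: 0.0743
gripper_force: 0.0
```

>>> move_arm(
  targets=[
    [[0, 0, -2], [0, 0, 0]],
    [[0.5, 0, -6], [0, 0, 0]],
    [[2, 0, -11], [0, 0, 0]],
    [[5, 0, -16], [0, 0, 0]],
    [[8, 0, -20], [0, 0, 0]],
  ],
)

```text
time_s: 16.48
tcp_pos: [0.5336, -0.1689, 0.3298]
eef_rot: [179.8, -40.2, 12.3]
contact_force: [0.9, 0.8, -0.0]
gripper_width: 0.0752
gripper_force: 0.0
```

```bash
python3 - <<'E'
from q import *
W=viewer.capture("wrist")
I=W["image"].copy()
q=proj(W,place(BX,[[.038,.04,.142],[.038,.04,.05]]));print(q.round(1).tolist())
D=viewer.capture("side")
def fitin(im): return im
x=np.hstack([cv2.resize(I,(400,300)),cv2.resize(D["image"][60:285,100:400],(400,300),interpolation=cv2.INTER_CUBIC)])
cv2.imwrite("pics/a7.png",x)
O=ori(-9.3,57)@F2
# options for squat: check IK for grasp & place
import json
k,s=json.load(open("k.json"));q=r.get_state()["joints"]
sq=np.array([.530,.108,0])
for dip in(50,55,60):
  for psi in(-9,0,10,20):
    a=np.radians(psi);h=np.array([np.cos(a),np.sin(a),0]);o=ori(psi,dip)@F2;t=sq+.010*np.cos(np.radians(dip))*h+[0,0,.183]
    print(dip,psi,[(lambda z:(z[0].round(0).astype(int).tolist(),round(z[1],1)))(ik(t+d,o,k,s,q)) for d in(-.09*o[:,2],0*h,-.10*h+[0,0,.04])])
E
```

```text
16.475 [ 0.5336 -0.1689  0.3298] [179.8 -40.2  12.3] [ -7.2 -11.1 -24.7 -19.4 -39.4 120.3] [ 0.9  0.8 -0. ] 0.0752
[[257.3, 231.1], [257.2, 247.3]]
50 -9 [([54, -14, -58, 51, -42, -11], np.float64(14.8)), ([38, -3, -58, 62, -28, -13], np.float64(25.6)), ([62, -14, -58, 43, -48, -13], np.float64(26.2))]
50 0 [([49, -17, -58, 47, -35, 5], np.float64(19.8)), ([34, -5, -58, 57, -20, 4], np.float64(30.8)), ([56, -19, -58, 39, -41, 6], np.float64(33.6))]
50 10 [([42, -19, -58, 39, -26, 26], np.float64(17.6)), ([31, -6, -58, 45, -10, 28], np.float64(26.7)), ([47, -22, -58, 29, -30, 32], np.float64(29.8))]
50 20 [([38, -20, -58, 30, -18, 48], np.float64(7.3)), ([30, -6, -58, 30, -2, 52], np.float64(14.3)), ([39, -23, -58, 17, -21, 58], np.float64(14.9))]
55 -9 [([52, -15, -58, 51, -40, -9], np.float64(1.3)), ([38, -3, -58, 60, -26, -10], np.float64(14.2)), ([61, -15, -58, 42, -46, -10], np.float64(15.3))]
55 0 [([48, -17, -58, 47, -34, 6], np.float64(4.5)), ([34, -4, -58, 55, -20, 5], np.float64(17.5)), ([56, -19, -58, 37, -40, 7], np.float64(20.7))]
55 10 [([43, -19, -58, 41, -27, 24], np.f
[... 155 characters left out ...]
t64(0.0)), ([30, -6, -58, 38, -6, 44], np.float64(6.5)), ([42, -23, -58, 22, -25, 51], np.float64(7.8))]
60 -9 [([51, -13, -52, 40, -42, 2], np.float64(0.0)), ([37, -3, -58, 57, -25, -7], np.float64(2.1)), ([60, -16, -58, 40, -45, -8], np.float64(3.9))]
60 0 [([48, -15, -53, 38, -37, 14], np.float64(0.0)), ([35, -4, -58, 54, -20, 6], np.float64(4.1)), ([56, -19, -58, 36, -40, 8], np.float64(7.6))]
60 10 [([44, -16, -52, 31, -33, 33], np.float64(0.0)), ([33, -5, -58, 48, -14, 23], np.float64(2.5)), ([50, -21, -58, 31, -34, 27], np.float64(6.2))]
60 20 [([40, -16, -48, 19, -32, 56], np.float64(0.0)), ([34, -5, -55, 33, -13, 46], np.float64(0.0)), ([44, -22, -58, 25, -29, 47], np.float64(0.0))]
```

View pics/a7.png

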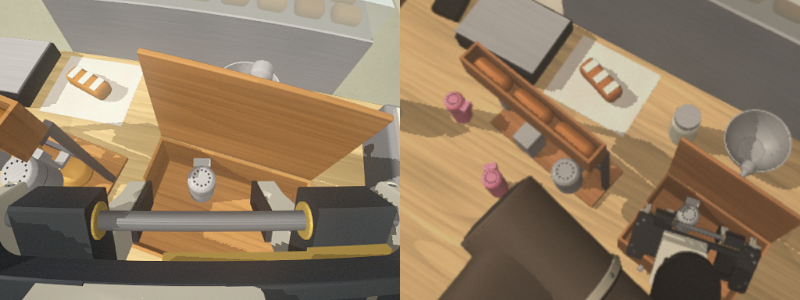

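The left half shows the slim standing upright in the box at (200,180). The right half shows the squat and tin still hanging. Joint 3's range is tight at the squat, so I'll search other arm configurations for it.

```bash
python3 - <<'E'
from q import *
import json
k,s=json.load(open("k.json"));q=r.get_state()["joints"]
W=viewer.capture("wrist")
for c in("side",):
  viewer.capture(c)
  print(c,[(np.round(v["box"],1).tolist(),round(v["score"],2)) for v in recognise("squat",c)][:3],[(np.round(v["location"],1).tolist(),round(v["score"],2)) for v in pinpoint("squat",c)][:3])
rng=np.random.default_rng(1)
sq=np.array([.530,.108,0])
for dip in(25,40,50,55,60,64):
  for psi in(-14,-9):
    a=np.radians(psi);h=np.array([np.cos(a),np.sin(a),0]);o=ori(psi,dip)@F2;t=sq+.010*np.cos(np.radians(dip))*h+[0,0,.183]
    sols=[]
    for i in range(60):
        x,e=ik(t,o,k,s,rng.uniform(LO,HI))
        if e<3 and not any(np.abs(x-y).max()<4 for y in sols): sols.append(x)
    print(dip,psi,[v.round(0).astype(int).tolist() for v in sols])
E
```

```text
16.575 [ 0.5361 -0.1696  0.3351] [179.4 -40.7  12.5] [ -7.2 -11.3 -24.4 -19.4 -39.3 120.3] [-0.2 -0.3 -0.8] 0.0754
side [([216.4, 179.1, 236.8, 205.4], 0.96)] [([179.4, 235.0], 0.72)]
25 -14 []
25 -9 []
40 -14 []
40 -9 [[-10, -5, -56, -174, -11, -95]]
50 -14 []
50 -9 []
55 -14 []
55 -9 []
60 -14 [[38, -3, -58, 59, -28, -14]]
60 -9 [[37, -3, -58, 57, -25, -7]]
64 -14 [[41, -2, -53, 44, -31, -3]]
64 -9 [[40, -2, -54, 44, -28, 3]]
```

```bash
python3 - <<'E'
from q import *
import json
k,s=json.load(open("k.json"));q=r.get_state()["joints"]
D=viewer.capture("side")
# top centre from mask box: bbox centre col; top-circle centre: earlier by eye (224.6,188.6)
print("tops",back(D,[(224.6,188.3)],.202).round(4))
sq=np.array([.531,.107,0]);a=np.radians(-9.3);h=np.array([np.cos(a),np.sin(a),0])
for dip in(61,62,63):
  o=ori(-9.3,dip)@F2;t=sq+.007*np.cos(np.radians(dip))*h+[0,0,.193-.007*np.sin(np.radians(dip))]
  qq=np.array([41,-2,-55,44,-28,0.])
  for n,d,dd in[("in",0*h,0),("pre",-.09*o[:,2],0),("lift",np.array([0,0,.03]),0),("ret",-.02*h+[0,0,.03],0),("ret2",-.04*h+[0,0,.032],4),("up",-.04*h+[0,0,.10],4),("up2",-.04*h+[0,0,.2],0)]:
    x,e=ik(t+d,ori(-9.3,dip+dd)@F2,k,s,qq); qq=x if n!="pre" else qq; print(dip,n,x.round(0).astype(int).tolist(),round(e,1))
for psi in(-6.1,-2,4):
  qq=np.array([0,0,-40,20,-20,60.])
  for z in(.33,.2,.112): 
    qq,e=ik(tcp(-.008,-.024,z,psi,.003),ori(psi,62)@F2,k,s,qq);print(psi,z,qq.round(0).astype(int).tolist(),round(e,1))
E
```

```text
16.775 [ 0.534  -0.1685  0.3262] [179.9 -40.1  12.2] [ -7.2 -10.9 -24.8 -19.6 -39.2 120.5] [-1.   0.   0.3] 0.0753
tops [[0.5324 0.1027 0.202 ]]
61 in [38, -4, -57, 55, -26, -5] 0.0
61 pre [51, -13, -50, 38, -44, 4] 0.0
61 lift [42, -6, -53, 46, -31, 1] 0.0
61 ret [44, -8, -55, 46, -33, -1] 0.0
61 ret2 [48, -8, -51, 35, -39, 7] 0.0
61 up [50, -12, -42, 29, -49, 14] 0.0
61 up2 [53, -16, -35, 30, -61, 15] 0.0
62 in [39, -3, -56, 51, -27, -2] 0.0
62 pre [51, -12, -49, 36, -44, 6] 0.0
62 lift [42, -5, -52, 43, -33, 4] 0.0
62 ret [45, -7, -54, 43, -34, 2] 0.0
62 ret2 [48, -8, -49, 32, -40, 9] 0.0
62 up [49, -11, -41, 27, -50, 16] 0.0
62 up2 [53, -16, -34, 28, -61, 16] 0.0
63 in [40, -3, -55, 47, -28, 1] 0.0
63 pre [50, -12, -47, 34, -45, 8] 0.0
63 lift [42, -5, -51, 40, -34, 7] 0.0
63 ret [45, -7, -52, 40, -35, 4] 0.0
63 ret2 [48, -8, -48, 30, -40, 11] 0.0
63 up [49, -11, -40, 25, -51, 17] 0.0
63 up2 [52, -15, -33, 27, -62, 18] 0.0
-6.1 0.33 [-1, -7, -25, 4, -44, 83] 0.0
-6.1 0.2 [-1, -1, -38, 6, -25, 80] 0.0
-6.1 0.112 [-2, 6, -49, 17, -7, 70] 0.0
-2 0.33 [-3, -7, -23, 0, -46, 91] 0.0
-2 0.2 [-3, 0, -35, -1, -27, 91] 0.0
-2 0.112 [-3, 7, -42, -1, -13, 92] 0.0
4 0.33 [-5, -5, -20, -6, -48, 102] 0.0
4 0.2 [-6, 1, -31, -9, -31, 106] 0.0
4 0.112 [-6, 8, -35, -14, -20, 112] 0.0
```

```bash
python3 - <<'E'
from q import *
o=ori(-9.3,61)@F2
rows(p0,R0,[([.47,.03,.38],o),([.485,.113,.30],o)])
E
```

```text
16.825 [ 0.534  -0.1686  0.3258] [179.9 -40.1  12.2] [ -7.2 -10.8 -24.8 -19.6 -39.2 120.5] [ 0.4 -0.1 -0.1] 0.0752
[[1.9, -20.8, -5.5], [-0.212, -0.191, 0.309]]
[[-0.8, -28.6, 2.7], [-0.212, -0.191, 0.309]]
```

>>> move_arm(
  targets=[
    [[1.9, -20.8, -5.5], [-0.212, -0.191, 0.309]],
    [[1.9, -20.8, -5.5], [-0.212, -0.191, 0.309]],
    [[1.9, -20.8, -5.5], [-0.212, -0.191, 0.309]],
    [[1.9, -20.8, -5.5], [-0.212, -0.191, 0.309]],
    [[1.9, -20.8, -5.5], [-0.212, -0.191, 0.309]],
  ],
  jaw=8.7,
)

```text
time_s: 17.45
tcp_pos: [0.4862, -0.0436, 0.3488]
eef_rot: [-179.7, -28.2, -7.1]
contact_force: [1.4, 0.2, -0.6]
gripper_width: 0.0872
gripper_force: 0.0
```

```bash
python3 - <<'E'
from q import *
o=ori(-9.3,61)@F2
rows(p0,R0,[([.485,.113,.29],o)])
E
```

```text
17.45 [ 0.4862 -0.0436  0.3488] [-179.7  -28.2   -7.1] [ 30.8 -20.3 -39.1  21.9 -50.3  41.2] [ 1.4  0.2 -0.6] 0.0872
[[-4.6, -15.5, 4.3], [-0.023, 0.013, 0.034]]
```

>>> move_arm(
  targets=[
    [[-4.6, -15.5, 4.3], [-0.023, 0.013, 0.034]],
    [[-4.6, -15.5, 4.3], [-0.023, 0.013, 0.034]],
    [[-4.6, -15.5, 4.3], [-0.023, 0.013, 0.034]],
    [[-4.6, -15.5, 4.3], [-0.023, 0.013, 0.034]],
    [[-4.6, -15.5, 4.3], [-0.023, 0.013, 0.034]],
  ],
)

```text
time_s: 18.08
tcp_pos: [0.4848, 0.1126, 0.2902]
eef_rot: [-180.0, -29.0, -9.0]
contact_force: [-0.2, 0.0, 0.7]
gripper_width: 0.0869
gripper_force: 0.0
```

```bash
python3 - <<'E'
from q import *
W=viewer.capture("wrist")
m=outline_of("squat","wrist")
for v in m[:3]:
    M=v["mask"];ys,xs=np.nonzero(M);print(v["score"],np.round(v["box"]),M.sum(),xs.mean(),ys.mean())
    if v is m[0]:
        for y in range(ys.min(),ys.max()+1,6): c=np.nonzero(M[y])[0]; print(y,c.min(),c.max(),end="; ")
print()
g=cv2.GaussianBlur(cv2.cvtColor(W["image"],cv2.COLOR_BGR2GRAY),(3,3),0)
print("hough",cv2.HoughCircles(g[60:270,150:380],cv2.HOUGH_GRADIENT,1,20,param1=120,param2=22,minRadius=25,maxRadius=55))
P=proj(W,[[.5324,.1027,.202],[.5273,.1133,.202],[.530,.108,.202]]);print(P.round(1).tolist())
c=np.array([.530,.108,.202]);th=np.linspace(0,6.283,9)[:-1]
q=proj(W,c+.031*np.c_[np.cos(th),np.sin(th),0*th]);print("ext",q.min(0),q.max(0))
c[2]=.127;q=proj(W,c+.031*np.c_[np.cos(th),np.sin(th),0*th]);print("extbase",q.min(0),q.max(0))
E
```

```text
18.075 [0.4848 0.1126 0.2902] [-180.  -29.   -9.] [ 52.9 -14.7 -47.7  35.1 -48.1   6.2] [-0.2  0.   0.7] 0.0869
0.7 [227. 160. 289. 234.] 3445 255.51088534107402 198.02031930333817
163 242 268; 169 242 270; 175 235 276; 181 230 282; 187 227 284; 193 224 286; 199 224 287; 205 224 286; 211 227 285; 217 229 282; 223 234 277; 229 242 269; 0.67 [  0.  52. 353. 217.] 41694 172.1080011512448 117.54885595049647

hough [[[105.5 140.5  29.1]]]
[[259.5, 194.5], [249.1, 201.6], [254.3, 197.9]]
ext [221.11930946 166.14354456] [287.26544426 231.0561878 ]
extbase [228.96227667 184.87243752] [281.02716391 236.38247019]
```

```bash
python3 - <<'E'
from q import *
W=viewer.capture("wrist");b=back(W,[(255.5,200),(255.5,197)],.202);print(b.round(4))
print("tin",[(np.round(v["box"]).tolist(),round(v["score"],2)) for v in recognise("tin","wrist")][:2], proj(W,place([.5388,.2181,-.1619],[[.0195,0,.202]])).round(1))
dip=61;o=ori(-9.3,dip)@F2;a=np.radians(-9.3);h=np.array([np.cos(a),np.sin(a),0])
g=np.r_[(b[0,:2]*2+[.5324,.1027]*1)/3,.193];g=g if 0 else np.r_[b[:,:2].mean(0),.193];print(g)
t=g+.007*o[:,2]
rows(p0,R0,[(t-.05*o[:,2],o),(t,o)]);print(t)
print("clear: tray front x in rack", 28, "corner", None)
E
```

```text
18.175 [0.4851 0.112  0.2911] [-179.9  -29.1   -9.2] [ 52.8 -14.8 -47.7  35.1 -48.1   6.2] [-0.5 -0.3 -0.4] 0.0868
[[0.5284 0.1066 0.202 ]
 [0.5312 0.1062 0.202 ]]
tin [([109.0, 162.0, 176.0, 217.0], 0.56)] [[137.7 187.5]]
[0.52980767 0.1063852  0.193     ]
[[-0.8, -0.2, 6.5], [-0.003, -0.001, 0.001]]
[[-0.8, -0.1, 11.5], [-0.003, -0.001, 0.001]]
[0.53315673 0.10583677 0.18687766]
clear: tray front x in rack 28 corner None
```

>>> move_arm(
  targets=[
    [[-0.8, -0.2, 4], [0, 0, 0]],
    [[-0.8, -0.2, 7.5], [0, 0, 0]],
    [[-0.8, -0.1, 9.8], [0, 0, 0]],
    [[-0.8, -0.1, 11.5], [0, 0, 0]],
    [[-0.8, -0.1, 11.5], [0, 0, 0]],
  ],
)

```text
time_s: 18.9
tcp_pos: [0.5335, 0.1042, 0.186]
eef_rot: [-180.0, -29.0, -9.3]
contact_force: [0.5, -0.8, 0.0]
gripper_width: 0.0867
gripper_force: 0.0
```

>>> move_arm(
  targets=[
    [[0, 0, 0], [0, 0, 0]],
    [[0, 0, 0], [0, 0, 0]],
    [[0, 0, 0], [0, 0, 0]],
    [[0, 0, 0], [0, 0, 0]],
    [[0, 0, 0], [0, 0, 0]],
  ],
  jaw=5.5,
  squeeze=25,
)

```text
time_s: 19.52
tcp_pos: [0.5337, 0.1068, 0.1875]
eef_rot: [-179.8, -29.2, -9.1]
contact_force: [-6.3, 1.4, 6.5]
gripper_width: 0.0607
gripper_force: 25.0
```

```bash
python3 - <<'E'
from q import *
a=np.radians(-9.3);h=np.array([np.cos(a),np.sin(a),0])
print(r.get_state()["gripper_force"])
rows(p0,R0,[(p0+[0,0,.03],R0),(p0+[0,0,.03]-.02*h,R0),(p0+[0,0,.03]-.045*h,R0),(p0+[0,0,.11]-.06*h,R0)])
E
```

```text
19.525 [0.5337 0.1068 0.1875] [-179.8  -29.2   -9.1] [ 37.8  -3.8 -57.7  55.4 -25.4  -5.6] [-6.3  1.4  6.5] 0.0607
25.00868020579219
[[1.5, -0.0, -2.6], [0.0, 0.0, 0.0]]
[[-0.3, -0.0, -3.6], [0.0, 0.0, 0.0]]
[[-2.5, -0.0, -4.8], [0.0, 0.0, 0.0]]
[[0.1, -0.1, -12.5], [0.0, 0.0, 0.0]]
```

Grip width is 1.3 mm under the diameter, with a 6 N reaction, so I'll regrip 4 mm deeper to be safe.

>>> move_arm(
  targets=[
    [[0, 0, 0], [0, 0, 0]],
    [[0, 0, 0.2], [0, 0, 0]],
    [[0, 0, 0.4], [0, 0, 0]],
  ],
  jaw=7.5,
)

```text
time_s: 19.9
tcp_pos: [0.5354, 0.1059, 0.183]
eef_rot: [-179.9, -29.1, -9.1]
contact_force: [0.1, -0.0, -0.1]
gripper_width: 0.075
gripper_force: 0.0
```

>>> move_arm(
  targets=[
    [[0, 0, 0], [0, 0, 0]],
    [[0, 0, 0], [0, 0, 0]],
    [[0, 0, 0], [0, 0, 0]],
    [[0, 0, 0], [0, 0, 0]],
    [[0, 0, 0], [0, 0, 0]],
  ],
  jaw=5.5,
  squeeze=25,
)

```text
time_s: 20.52
tcp_pos: [0.5354, 0.1059, 0.1833]
eef_rot: [-179.9, -29.1, -9.2]
contact_force: [1.6, -0.2, -1.6]
gripper_width: 0.061
gripper_force: 25.0
```

Better: reaction is only ~2 N. Lift slowly.

>>> move_arm(
  targets=[
    [[0.4, 0, -0.7], [0, 0, 0]],
    [[0.8, 0, -1.4], [0, 0, 0]],
    [[1.2, 0, -2.1], [0, 0, 0]],
    [[1.5, 0, -2.7], [0, 0, 0]],
    [[1.5, 0, -2.7], [0, 0, 0]],
  ],
)

```text
time_s: 21.15
tcp_pos: [0.5359, 0.1066, 0.2152]
eef_rot: [-179.8, -29.2, -9.1]
contact_force: [0.5, 0.2, 0.5]
gripper_width: 0.0552
gripper_force: 0.0
```

```bash
python3 - <<'E'
from q import *
W=viewer.capture("wrist")
for v in recognise("squat","wrist")[:2]: print(np.round(v["box"]),round(v["score"],2))
for dz in(.033,0):
  c=np.array([.531,.106,.202+dz]);th=np.linspace(0,6.283,17)
  q=proj(W,c+.031*np.c_[np.cos(th),np.sin(th),0*th]);print("ext",q.min(0).round(),q.max(0).round())
E
```

```text
21.15 [0.5359 0.1066 0.2152] [-179.8  -29.2   -9.1] [ 41.   -5.6 -53.8  47.  -30.6   1. ] [0.5 0.2 0.5] 0.0552
[212. 214. 304. 300.] 0.59
ext [201. 195.] [316. 311.]
ext [211. 205.] [306. 302.]
```

The grip slipped off: the fingers are empty, and the squat still hangs where it was (bbox 214–300 matches the hung height). Bare steel needs a deeper, firmer grip.

```bash
python3 - <<'E'
from q import *
import json
k,s=json.load(open("k.json"));q=r.get_state()["joints"]
a=np.radians(-9.3);h=np.array([np.cos(a),np.sin(a),0])
t=np.array([.5394,.1053,.178])
for dip in(59,60,61):
  o=ori(-9.3,dip)@F2
  qq=q
  for d in(0*h,np.array([0,0,.03]),-.02*h+[0,0,.03],-.045*h+[0,0,.03]):
    qq,e=ik(t+d,o,k,s,qq);print(dip,qq.round(1).tolist(),round(e,1))
o=ori(-9.3,60)@F2
rows(p0,R0,[(t+[0,0,.03],o),(t,o)])
E
```

```text
21.25 [0.5358 0.1062 0.215 ] [-179.8  -29.2   -9.2] [ 41.   -5.6 -53.8  47.  -30.5   1. ] [-0.5 -0.1  1.3] 0.0551
59 [36.0, -2.4, -58.2, 59.1, -24.3, -8.3] 5.2
59 [38.2, -5.2, -57.0, 55.9, -27.3, -5.8] 0.0
59 [41.3, -7.0, -58.2, 54.4, -29.2, -6.9] 0.3
59 [46.6, -9.0, -58.2, 49.2, -33.3, -6.2] 3.4
60 [35.9, -2.5, -58.2, 58.7, -24.0, -7.8] 2.7
60 [39.2, -4.9, -55.6, 52.0, -28.4, -2.8] 0.0
60 [42.1, -6.8, -57.0, 51.2, -30.1, -4.4] 0.0
60 [46.4, -9.1, -58.2, 48.8, -33.0, -5.7] 1.0
61 [35.8, -2.5, -58.2, 58.3, -23.7, -7.3] 0.2
61 [40.0, -4.6, -54.2, 48.4, -29.5, 0.1] 0.0
61 [42.8, -6.5, -55.7, 47.9, -31.0, -1.7] 0.0
61 [46.7, -8.9, -57.4, 46.9, -33.4, -4.1] 0.0
[[-0.0, 0.0, 0.8], [-0.005, 0.014, 0.002]]
[[-1.5, 0.0, 3.4], [-0.005, 0.014, 0.002]]
```

>>> move_arm(
  targets=[
    [[0, 0, 0], [0, 0, 0]],
    [[0, 0, 0], [0, 0, 0]],
    [[0, 0, 0.8], [0, 0, 0]],
    [[-0.7, 0, 2], [0, 0, 0]],
    [[-1.4, 0, 3.2], [0, 0, 0]],
  ],
  jaw=8.7,
)

```text
time_s: 21.88
tcp_pos: [0.539, 0.1058, 0.1791]
eef_rot: [-179.8, -29.0, -9.2]
contact_force: [-16.5, -2.2, -18.5]
gripper_width: 0.0864
gripper_force: 0.0
```

>>> move_arm(
  targets=[
    [[0, 0, 0], [0, 0, 0]],
    [[0, 0, 0], [0, 0, 0]],
    [[0, 0, 0], [0, 0, 0]],
    [[0, 0, 0], [0, 0, 0]],
    [[0, 0, 0], [0, 0, 0]],
  ],
  jaw=5.5,
  squeeze=45,
)

```text
time_s: 22.5
tcp_pos: [0.5387, 0.1055, 0.1799]
eef_rot: [-179.9, -29.1, -9.1]
contact_force: [-2.6, 0.4, 0.1]
gripper_width: 0.0608
gripper_force: 45.0
```

>>> move_arm(
  targets=[
    [[0.2, 0, -0.4], [0, 0, 0]],
    [[0.4, 0, -0.8], [0, 0, 0]],
    [[0.5, 0, -0.9], [0, 0, 0]],
  ],
)

```text
time_s: 22.88
tcp_pos: [0.539, 0.1059, 0.1907]
eef_rot: [-179.8, -29.1, -9.1]
contact_force: [-0.4, 0.1, -2.0]
gripper_width: 0.061
gripper_force: 45.0
```

```bash
python3 - <<'E'
from q import *
print(r.get_state()["gripper_force"])
W=viewer.capture("wrist")
for v in recognise("squat","wrist")[:2]: print(np.round(v["box"]),round(v["score"],2))
for dz in(.01,0):
  c=np.array([.531,.106,.202+dz]);th=np.linspace(0,6.283,17)
  q=proj(W,c+.031*np.c_[np.cos(th),np.sin(th),0*th]);print("ext",q.min(0).round(),q.max(0).round())
E
```

```text
22.875 [0.539  0.1059 0.1907] [-179.8  -29.1   -9.1] [ 37.7  -3.6 -56.8  54.  -25.8  -4.1] [-0.4  0.1 -2. ] 0.061
44.99969565309584
[204. 211. 315. 312.] 0.6
ext [200. 200.] [316. 318.]
ext [203. 203.] [313. 314.]
```

Now −2 N, so the squat's weight is on the gripper. Continue lifting.

>>> move_arm(
  targets=[
    [[0.3, 0, -0.5], [0, 0, 0]],
    [[0.6, 0, -1.1], [0, 0, 0]],
    [[0.9, 0, -1.6], [0, 0, 0]],
    [[1.1, 0, -1.9], [0, 0, 0]],
    [[1.1, 0, -1.9], [0, 0, 0]],
  ],
)

```text
time_s: 23.6
tcp_pos: [0.5394, 0.1057, 0.2126]
eef_rot: [-179.8, -29.1, -9.2]
contact_force: [-2.3, 0.9, 0.6]
gripper_width: 0.0615
gripper_force: 45.0
```

```bash
python3 - <<'E'
from q import *
print(r.get_state()["gripper_force"])
W=viewer.capture("wrist")
for v in recognise("squat","wrist")[:2]: print(np.round(v["box"]),round(v["score"],2))
for dz in(.032,.01,0):
  c=np.array([.531,.106,.202+dz]);th=np.linspace(0,6.283,17)
  q=proj(W,c+.031*np.c_[np.cos(th),np.sin(th),0*th]);print("ext",q.min(0).round(),q.max(0).round())
a=np.radians(-9.3);h=np.array([np.cos(a),np.sin(a),0])
rows(p0,R0,[(p0-.02*h,R0),(p0-.045*h,R0),(p0-.05*h+[0,0,.07],R0)])
E
```

```text
23.6 [0.5394 0.1057 0.2126] [-179.8  -29.1   -9.2] [ 40.4  -5.  -53.7  47.4 -30.    1. ] [-2.3  0.9  0.6] 0.0615
45.00085858628154
[203. 218. 315. 314.] 0.88
ext [200. 201.] [316. 319.]
ext [207. 207.] [309. 311.]
ext [210. 210.] [306. 308.]
[[-1.7, -0.0, -1.0], [0.0, 0.0, 0.0]]
[[-3.9, -0.0, -2.2], [0.0, 0.0, 0.0]]
[[-1.0, -0.0, -8.5], [0.0, 0.0, 0.0]]
```

>>> move_arm(
  targets=[
    [[0.25, 0, -0.45], [0, 0, 0]],
    [[-0.3, 0, -0.75], [0, 0, 0]],
    [[-1.4, 0, -1.4], [0, 0, 0]],
    [[-2.7, 0, -2.1], [0, 0, 0]],
    [[-3.7, 0, -2.7], [0, 0, 0]],
  ],
)

```text
time_s: 24.32
tcp_pos: [0.4934, 0.1125, 0.2177]
eef_rot: [-179.9, -29.1, -9.1]
contact_force: [0.0, -0.1, -0.7]
gripper_width: 0.0608
gripper_force: 45.0
```

```bash
python3 - <<'E'
from q import *
print(r.get_state()["gripper_force"])
W=viewer.capture("wrist")
for v in recognise("squat","wrist")[:2]: print(np.round(v["box"]),round(v["score"],2))
a=np.radians(-9.3);h=np.array([np.cos(a),np.sin(a),0])
rows(p0,R0,[(p0+[0,0,.07],R0),(p0+[0,0,.2],R0)])
E
```

```text
24.325 [0.4934 0.1125 0.2177] [-179.9  -29.1   -9.1] [ 47.7  -9.9 -56.4  44.9 -35.1  -2.3] [ 0.  -0.1 -0.7] 0.0608
44.999370854347944
[204. 175. 315. 312.] 0.92
[[3.4, -0.0, -6.1], [0.0, 0.0, 0.0]]
[[9.7, -0.0, -17.5], [0.0, 0.0, 0.0]]
```

>>> move_arm(
  targets=[
    [[1.5, 0, -2.5], [0, 0, 0]],
    [[3.4, 0, -6.1], [0, 0, 0]],
    [[5, 0, -9.5], [0, 0, 0]],
    [[6, 3, -11], [0, 0, 0]],
    [[6, 8, -11], [0, 0, 0]],
  ],
)

```text
time_s: 25.05
tcp_pos: [0.4814, 0.0345, 0.3447]
eef_rot: [-179.8, -29.2, -9.0]
contact_force: [1.6, -0.1, -2.4]
gripper_width: 0.0608
gripper_force: 45.0
```

```bash
python3 - <<'E'
from q import *
o=ori(-2,61)@F2
rows(p0,R0,[(tcp(-.008,-.024,z,-2,.0075),o) for z in(.33,.24)])
E
```

```text
25.05 [0.4814 0.0345 0.3447] [-179.8  -29.2   -9. ] [ 44.9 -20.3 -42.5  29.2 -53.2  21.4] [ 1.6 -0.1 -2.4] 0.0608
[[8.5, 23.6, 6.3], [0.055, -0.003, -0.107]]
[[4.1, 23.7, 14.2], [0.055, -0.003, -0.107]]
```

>>> move_arm(
  targets=[
    [[1.7, 5, 1], [0, 0, 0]],
    [[3.6, 10, 2.5], [0.02, 0, -0.04]],
    [[5, 15, 4], [0.04, 0, -0.08]],
    [[7, 19.5, 5], [0.055, 0, -0.1]],
    [[8.5, 23.6, 6.3], [0.055, 0, -0.107]],
  ],
)

```text
time_s: 25.68
tcp_pos: [0.5477, -0.2181, 0.3293]
eef_rot: [179.9, -29.2, -2.1]
contact_force: [1.5, 1.2, -1.6]
gripper_width: 0.0606
gripper_force: 45.0
```

```bash
python3 - <<'E'
from q import *
o=ori(-2,61)@F2
rows(p0,R0,[(tcp(-.008,-.024,z,-2,.0075),o) for z in(.33,.22,.14,.115)])
W=viewer.capture("wrist")
for n in("slim","squat"): print(n,[(np.round(v["box"]).tolist(),round(v["score"],2)) for v in recognise(n,"wrist")][:3])
print("slim expected",proj(W,place(BX,[[.038,.04,.142],[.038,.016,.142],[.038,.064,.142]])).round())
E
```

```text
25.675 [ 0.5477 -0.2181  0.3293] [179.9 -29.2  -2.1] [ -2.9  -6.6 -23.6  -0.4 -43.8  90.9] [ 1.5  1.2 -1.6] 0.0606
[[0.1, -0.3, -0.0], [0.003, -0.003, -0.002]]
[[-5.3, -0.3, 9.6], [0.003, -0.003, -0.002]]
[[-9.2, -0.3, 16.6], [0.003, -0.003, -0.002]]
[[-10.4, -0.3, 18.7], [0.003, -0.003, -0.002]]
slim [([188.0, 180.0, 224.0, 232.0], 0.68)]
squat [([202.0, 174.0, 318.0, 316.0], 0.59)]
slim expected [[206. 215.]
 [225. 216.]
 [188. 214.]]
```

>>> move_arm(
  targets=[
    [[-2, -0.3, 4], [0, 0, 0]],
    [[-4.2, -0.3, 7.7], [0, 0, 0]],
    [[-6.4, -0.3, 11.6], [0, 0, 0]],
    [[-8.4, -0.3, 15.2], [0, 0, 0]],
    [[-9.5, -0.3, 17.2], [0, 0, 0]],
  ],
)

```text
time_s: 26.45
tcp_pos: [0.5465, -0.212, 0.1299]
eef_rot: [179.9, -28.9, -2.1]
contact_force: [1.2, 0.2, -2.0]
gripper_width: 0.0607
gripper_force: 45.0
```

>>> move_arm(
  targets=[
    [[-0.2, 0, 0.3], [0, 0, 0]],
    [[-0.4, 0, 0.7], [0, 0, 0]],
    [[-0.6, 0, 1], [0, 0, 0]],
    [[-0.7, 0, 1.3], [0, 0, 0]],
    [[-0.7, 0, 1.3], [0, 0, 0]],
  ],
)

```text
time_s: 27.08
tcp_pos: [0.548, -0.2135, 0.1175]
eef_rot: [179.9, -29.1, -2.1]
contact_force: [-0.1, 0.3, -1.2]
gripper_width: 0.0608
gripper_force: 45.0
```

```bash
python3 - <<'E'
from q import *
o=ori(-2,61)@F2
rows(p0,R0,[(tcp(-.008,-.024,z,-2,.0075),o) for z in(.112,.108,.104)])
E
```

```text
27.075 [ 0.548  -0.2135  0.1175] [179.9 -29.1  -2.1] [ -2.2   6.4 -42.6   0.5 -11.9  89.6] [-0.1  0.3 -1.2] 0.0608
[[-0.2, 0.2, 0.5], [0.003, -0.001, -0.002]]
[[-0.4, 0.2, 0.9], [0.003, -0.001, -0.002]]
[[-0.6, 0.2, 1.2], [0.003, -0.001, -0.002]]
```

>>> move_arm(
  targets=[
    [[-0.1, 0.1, 0.2], [0, 0, 0]],
    [[-0.2, 0.1, 0.4], [0, 0, 0]],
    [[-0.3, 0.2, 0.6], [0, 0, 0]],
    [[-0.3, 0.2, 0.6], [0, 0, 0]],
  ],
)

```text
time_s: 27.58
tcp_pos: [0.5481, -0.2156, 0.1104]
eef_rot: [179.9, -29.0, -2.1]
contact_force: [0.9, -0.2, -1.7]
gripper_width: 0.0606
gripper_force: 45.0
```

>>> move_arm(
  targets=[
    [[-0.1, 0, 0.2], [0, 0, 0]],
    [[-0.15, 0, 0.3], [0, 0, 0]],
    [[-0.15, 0, 0.3], [0, 0, 0]],
  ],
)

```text
time_s: 27.95
tcp_pos: [0.5482, -0.2155, 0.1072]
eef_rot: [179.9, -29.0, -2.1]
contact_force: [0.2, 0.1, -1.0]
gripper_width: 0.0609
gripper_force: 45.0
```

>>> move_arm(
  targets=[
    [[-0.1, 0, 0.1], [0, 0, 0]],
    [[-0.1, 0, 0.17], [0, 0, 0]],
    [[-0.1, 0, 0.17], [0, 0, 0]],
  ],
)

```text
time_s: 28.32
tcp_pos: [0.5484, -0.2155, 0.1055]
eef_rot: [179.9, -29.1, -2.1]
contact_force: [-0.9, -1.0, -0.1]
gripper_width: 0.061
gripper_force: 45.0
```

>>> move_arm(
  targets=[
    [[-0.1, 0, 0.1], [0, 0, 0]],
    [[-0.1, 0, 0.17], [0, 0, 0]],
    [[-0.1, 0, 0.17], [0, 0, 0]],
  ],
)

```text
time_s: 28.7
tcp_pos: [0.5498, -0.2156, 0.1048]
eef_rot: [179.9, -29.3, -2.1]
contact_force: [0.2, 1.9, 5.6]
gripper_width: 0.0608
gripper_force: 45.0
```

Contact (+5.6 N). Release and retreat along the tool axis.

>>> move_arm(
  targets=[
    [[0, 0, 0], [0, 0, 0]],
    [[0, 0, 0], [0, 0, 0]],
    [[0, 0, 0], [0, 0, 0]],
    [[0, 0, 0], [0, 0, 0]],
  ],
  jaw=7.4,
)

```text
time_s: 29.2
tcp_pos: [0.548, -0.2155, 0.1031]
eef_rot: [179.9, -29.0, -2.1]
contact_force: [0.4, 0.9, 0.6]
gripper_width: 0.0741
gripper_force: 0.0
```

>>> move_arm(
  targets=[
    [[0.5, 0, -2], [0, 0, 0]],
    [[2, 0, -6], [0, 0, 0]],
    [[5, 0, -11], [0, 0, 0]],
    [[8, 0, -16], [0, 0, 0]],
    [[10, 0, -20], [0, 0, 0]],
  ],
)

```text
time_s: 29.82
tcp_pos: [0.5386, -0.2148, 0.3299]
eef_rot: [179.9, -29.2, -2.1]
contact_force: [1.1, -0.1, -0.1]
gripper_width: 0.074
gripper_force: 0.0
```

```bash
python3 - <<'E'
from q import *
W=viewer.capture("wrist")
for n in("slim","squat"): print(n,[(np.round(v["box"]).tolist(),round(v["score"],2)) for v in recognise(n,"wrist")][:3])
th=np.linspace(0,6.283,17)
for c,rr,zt in(((.038,.04),.024,.142),((-.008,-.024),.031,.125)):
  q=np.vstack([proj(W,place(BX,np.c_[c[0]+rr*np.cos(th),c[1]+rr*np.sin(th),0*th+z])) for z in(zt,.05)]);print("exp",q.min(0).round(),q.max(0).round())
viewer.capture("side"); print("tin side",[(np.round(v["box"]).tolist(),round(v["score"],2)) for v in recognise("tin","side")][:2],"knob",[(np.round(v["location"]).tolist(),round(v["score"],2)) for v in pinpoint("lid_handle","side")][:2])
E
```

```text
29.825 [ 0.5386 -0.2148  0.3299] [179.9 -29.2  -2.1] [ -2.4  -7.7 -24.6  -0.  -43.9  90.3] [ 1.1 -0.1 -0.1] 0.074
slim [([189.0, 172.0, 232.0, 230.0], 0.87), ([237.0, 212.0, 281.0, 270.0], 0.63)]
squat [([236.0, 213.0, 282.0, 269.0], 0.97)]
exp [190. 189.] [234. 233.]
exp [233. 225.] [281. 273.]
tin side [([186.0, 149.0, 207.0, 177.0], 0.83)] knob [([185.0, 358.0], 0.75)]
```

Both shakers stand in the box as predicted, and the tin hasn't moved. Now the lid: I'll go over and behind it with closed fingers, then push it round.

```bash
cat >> q.py <<'E'
import json
k,sg=json.load(open("k.json"))
OL=ori(-6.1,90)@F2
def lidp(th,rr=.14,y=.055,h=.008,dx=.0095): return place(BX,[[.09-rr*np.cos(th)+h*np.sin(th)+dx,y,.15+rr*np.sin(th)+h*np.cos(th)]])[0]
E
python3 - <<'E'
from q import *
pts=[place(BX,[v])[0] for v in[[.04,.055,.41],[.15,.055,.41],[.15,.055,.295]]]
q=r.get_state()["joints"]
for t in pts+[lidp(a) for a in(1.63,1.2,.8,.4,0)]:
    q,e=ik(t,OL,k,sg,q);print(t.round(3),q.round(0).astype(int).tolist(),round(e,1))
rows(p0,R0,[(t,OL) for t in pts])
E
```

```text
30.125 [ 0.5378 -0.2146  0.3253] [179.9 -29.   -2.2] [ -2.4  -7.5 -25.   -0.1 -43.6  90.3] [-0.  -0.7 -1.1] 0.0738
[ 0.597 -0.141  0.41 ] [5, 11, 11, 0, -90, 79] 0.0
[ 0.706 -0.153  0.41 ] [3, 23, 27, 0, -94, 81] 0.0
[ 0.706 -0.153  0.295] [3, 23, 14, 0, -80, 81] 0.0
[ 0.672 -0.15   0.289] [4, 20, 8, 0, -78, 80] 0.0
[ 0.613 -0.143  0.283] [5, 15, 0, 0, -75, 79] 0.0
[ 0.565 -0.138  0.256] [6, 11, -9, 0, -70, 78] 0.0
[ 0.531 -0.134  0.212] [6, 9, -17, 0, -64, 78] 0.0
[ 0.517 -0.133  0.158] [7, 11, -23, 0, -57, 77] 0.0
[[9.0, -7.5, -4.7], [-0.016, -0.505, 0.067]]
[[18.6, -6.8, 0.6], [-0.016, -0.505, 0.067]]
[[13.1, -6.8, 10.7], [-0.016, -0.505, 0.067]]
```

>>> move_arm(
  targets=[
    [[4, -3, -5], [0, -0.15, 0]],
    [[9, -7.5, -4.7], [-0.016, -0.32, 0.067]],
    [[9, -7.5, -4.7], [-0.016, -0.505, 0.067]],
    [[14, -7, -2], [-0.016, -0.505, 0.067]],
    [[18.6, -6.8, 0.6], [-0.016, -0.505, 0.067]],
  ],
  jaw=0,
)

```text
time_s: 30.75
tcp_pos: [0.7088, -0.1527, 0.4086]
eef_rot: [180.0, 0.1, -6.1]
contact_force: [1.1, 0.0, 0.8]
gripper_width: 0.0295
gripper_force: 0.0
```

```bash
python3 - <<'E'
from q import *
pts=[place(BX,[v])[0] for v in[[.15,.055,.41],[.15,.055,.295]]]
rows(p0,R0,[(t,OL) for t in pts])
S=viewer.capture("scene");D=viewer.capture("side")
for n in("lid_handle","lid_hinge"):
  for c in("scene","side"): print(n,c,[(np.round(v["location"],1).tolist(),round(v["score"],2)) for v in pinpoint(n,c)][:2])
for t in(1.5,1.6,1.7,1.8):
  K=place(BX,[[.09-.15*np.cos(t)+.043*np.sin(t),0,.15+.15*np.sin(t)+.043*np.cos(t)]]);print(t,proj(S,K).round(1),proj(D,K).round(1))
E
```

```text
30.75 [ 0.7088 -0.1527  0.4086] [ 1.8e+02  1.0e-01 -6.1e+00] [  3.2  23.3  27.6   0.  -94.5  80.7] [1.1 0.  0.8] 0.0295
[[-0.2, 0.1, -0.1], [0.001, 0.002, 0.001]]
[[-0.2, 0.1, 11.4], [0.001, 0.002, 0.001]]
lid_handle scene [([125.8, 152.7], 0.58)]
lid_handle side [([181.5, 362.0], 0.82)]
lid_hinge scene [([154.8, 176.2], 0.59)]
lid_hinge side [([213.9, 340.1], 0.92)]
1.5 [[155.9 125.5]] [[357.8 190. ]]
1.6 [[151.5 130. ]] [[360.7 185.9]]
1.7 [[147.5 134.7]] [[363.3 182.2]]
1.8 [[143.7 139.6]] [[365.6 178.9]]
```

>>> move_arm(
  targets=[
    [[-0.2, 0, 5], [0, 0, 0]],
    [[-0.2, 0, 9], [0, 0, 0]],
    [[-0.2, 0, 11.4], [0, 0, 0]],
    [[-0.2, 0, 11.4], [0, 0, 0]],
  ],
)

```text
time_s: 31.55
tcp_pos: [0.7029, -0.1528, 0.2975]
eef_rot: [180.0, -0.0, -6.1]
contact_force: [0.1, 0.6, 1.1]
gripper_width: 0.0004
gripper_force: 0.0
```

```bash
python3 - <<'E'
from q import *
rows(p0,R0,[(lidp(a),OL) for a in(1.63,1.52,1.4,1.28,1.16,1.04,.92,.8,.68,.56,.45,.34,.23,.12,0)])
E
```

```text
31.55 [ 0.7029 -0.1528  0.2975] [180.   -0.   -6.1] [  3.2  23.1  13.5   0.  -80.4  80.7] [0.1 0.6 1.1] 0.0004
[[-3.1, 0.0, 0.8], [0.0, -0.001, 0.0]]
[[-4.6, 0.0, 0.7], [0.0, -0.001, 0.0]]
[[-6.3, 0.0, 0.8], [0.0, -0.001, 0.0]]
[[-7.9, 0.0, 1.1], [0.0, -0.001, 0.0]]
[[-9.6, 0.0, 1.6], [0.0, -0.001, 0.0]]
[[-11.1, 0.0, 2.3], [0.0, -0.001, 0.0]]
[[-12.5, -0.0, 3.1], [0.0, -0.001, 0.0]]
[[-13.9, -0.0, 4.1], [0.0, -0.001, 0.0]]
[[-15.1, -0.0, 5.3], [0.0, -0.001, 0.0]]
[[-16.1, -0.0, 6.6], [0.0, -0.001, 0.0]]
[[-17.0, -0.0, 7.9], [0.0, -0.001, 0.0]]
[[-17.6, -0.0, 9.3], [0.0, -0.001, 0.0]]
[[-18.2, -0.0, 10.8], [0.0, -0.001, 0.0]]
[[-18.5, -0.0, 12.3], [0.0, -0.001, 0.0]]
[[-18.7, -0.0, 13.9], [0.0, -0.001, 0.0]]
```

>>> move_arm(
  targets=[
    [[-1.5, 0, 0.4], [0, 0, 0]],
    [[-3.1, 0, 0.8], [0, 0, 0]],
    [[-4, 0, 0.7], [0, 0, 0]],
    [[-5, 0, 0.7], [0, 0, 0]],
    [[-6.3, 0, 0.8], [0, 0, 0]],
  ],
)

```text
time_s: 32.17
tcp_pos: [0.6423, -0.1463, 0.291]
eef_rot: [180.0, -0.3, -6.1]
contact_force: [2.9, -0.2, 2.1]
gripper_width: 0.0007
gripper_force: 1.2
```

>>> move_arm(
  targets=[
    [[-1.6, 0, 0.3], [0, 0, 0]],
    [[-3.3, 0, 0.8], [0, 0, 0]],
    [[-4.8, 0, 1.5], [0, 0, 0]],
    [[-6.2, 0, 2.3], [0, 0, 0]],
    [[-7.6, 0, 3.3], [0, 0, 0]],
  ],
)

```text
time_s: 32.8
tcp_pos: [0.5657, -0.1382, 0.2567]
eef_rot: [180.0, -0.2, -6.1]
contact_force: [2.4, -0.3, -0.1]
gripper_width: 0.0002
gripper_force: 0.7
```

```bash
python3 - <<'E'
from q import *
D=viewer.capture("side")
print([(np.round(v["location"],1).tolist(),round(v["score"],2)) for v in pinpoint("lid_handle","side")][:2])
for t in(.6,.8,1.,1.2):
  K=place(BX,[[.09-.15*np.cos(t)+.043*np.sin(t),0,.15+.15*np.sin(t)+.043*np.cos(t)]]);print(t,proj(D,K).round(1))
rows(p0,R0,[(lidp(a),OL) for a in(.8,.68,.56,.45,.34,.23,.12,.05,0)])
E
```

```text
32.8 [ 0.5657 -0.1382  0.2567] [180.   -0.2  -6.1] [  5.5  10.7  -8.9   0.1 -70.3  78.3] [ 2.4 -0.3 -0.1] 0.0002
[([222.8, 334.0], 0.69)]
0.6 [[325.5 234.9]]
0.8 [[332.7 225.1]]
1.0 [[340.2 214.7]]
1.2 [[347.7 204.3]]
[[-0.1, -0.0, 0.1], [0.001, -0.003, 0.0]]
[[-1.3, -0.0, 1.2], [0.001, -0.003, 0.0]]
[[-2.3, -0.0, 2.5], [0.001, -0.003, 0.0]]
[[-3.2, -0.0, 3.8], [0.001, -0.003, 0.0]]
[[-3.8, -0.0, 5.2], [0.001, -0.003, 0.0]]
[[-4.4, -0.0, 6.7], [0.001, -0.003, 0.0]]
[[-4.7, -0.0, 8.2], [0.001, -0.003, 0.0]]
[[-4.9, -0.0, 9.2], [0.001, -0.003, 0.0]]
[[-4.9, -0.0, 9.9], [0.001, -0.003, 0.0]]
```

The lid follows as planned: the knob fits θ≈0.8. Continue.

>>> move_arm(
  targets=[
    [[-1.3, 0, 1.2], [0, 0, 0]],
    [[-2.3, 0, 2.5], [0, 0, 0]],
    [[-3.2, 0, 3.8], [0, 0, 0]],
    [[-3.8, 0, 5.2], [0, 0, 0]],
    [[-4.4, 0, 6.7], [0, 0, 0]],
  ],
)

```text
time_s: 33.52
tcp_pos: [0.5229, -0.1335, 0.1888]
eef_rot: [180.0, -0.1, -6.1]
contact_force: [0.0, 0.1, 0.4]
gripper_width: 0.0004
gripper_force: 0.5
```

>>> move_arm(
  targets=[
    [[-0.2, 0, 0.8], [0, 0, 0]],
    [[-0.3, 0, 1.6], [0, 0, 0]],
    [[-0.4, 0, 2.2], [0, 0, 0]],
    [[-0.4, 0, 2.7], [0, 0, 0]],
    [[-0.4, 0, 3], [0, 0, 0]],
  ],
)

```text
time_s: 34.15
tcp_pos: [0.519, -0.1331, 0.1591]
eef_rot: [180.0, -0.1, -6.1]
contact_force: [-0.6, -0.4, 0.9]
gripper_width: 0.0004
gripper_force: 0.4
```

>>> move_arm(
  targets=[
    [[0, 0, 0.1], [0, 0, 0]],
    [[0, 0, 0.2], [0, 0, 0]],
    [[0, 0, 0.3], [0, 0, 0]],
    [[0, 0, 0.3], [0, 0, 0]],
  ],
)

```text
time_s: 34.65
tcp_pos: [0.5191, -0.1331, 0.1586]
eef_rot: [180.0, -0.2, -6.1]
contact_force: [-8.2, 3.6, 19.1]
gripper_width: 0.0004
gripper_force: 9.3
```

>>> move_arm(
  targets=[
    [[0, 0, -1], [0, 0, 0]],
    [[0, 0, -5], [0, 0, 0]],
    [[0, 0, -10], [0, 0, 0]],
    [[0, 0, -15], [0, 0, 0]],
    [[0, 0, -15], [0, 0, 0]],
  ],
)

```text
time_s: 35.28
tcp_pos: [0.521, -0.1332, 0.3111]
eef_rot: [-180.0, -0.6, -6.1]
contact_force: [0.8, -0.7, -0.2]
gripper_width: 0.0005
gripper_force: 0.0
```

```bash
python3 - <<'E'
from q import *
for c in("scene","side","wrist"):
  S=viewer.capture(c)
  print(c,[(np.round(v["location"],1).tolist()[::-1],round(v["score"],2)) for v in pinpoint("lid_handle",c)][:2],[proj(S,place(BX,[[.09-.15*np.cos(t)+.043*np.sin(t),0,.15+.15*np.sin(t)+.043*np.cos(t)]])).round(1).tolist() for t in(0,.1)])
  for n in("tin","roll_a","slim","squat"): print(n,[(np.round(v["box"]).tolist(),round(v["score"],2)) for v in recognise(n,c)][:3])
E
```

```text
35.275 [ 0.521  -0.1332  0.3111] [-180.    -0.6   -6.1] [  6.6   4.5  -9.2   0.1 -75.7  77.2] [ 0.8 -0.7 -0.2] 0.0005
scene [([210.7, 113.6], 0.94)] [[[211.3, 113.4]], [[209.7, 111.0]]]
tin [([303.0, 209.0, 320.0, 227.0], 0.7)]
roll_a [([267.0, 212.0, 291.0, 236.0], 0.78), ([304.0, 240.0, 333.0, 266.0], 0.68), ([151.0, 97.0, 251.0, 177.0], 0.4)]
slim [([372.0, 266.0, 397.0, 298.0], 0.67), ([344.0, 198.0, 360.0, 209.0], 0.52)]
squat []
side [([308.7, 255.2], 0.69)] [[[309.6, 255.9]], [[311.5, 253.5]]]
tin []
roll_a [([219.0, 178.0, 240.0, 199.0], 0.86), ([267.0, 216.0, 377.0, 294.0], 0.25)]
slim [([135.0, 127.0, 154.0, 154.0], 0.83), ([268.0, 217.0, 380.0, 298.0], 0.32)]
squat [([265.0, 217.0, 378.0, 295.0], 0.25)]
wrist [([316.3, 216.8], 0.71)] [[[312.7, 210.9]], [[315.8, 211.3]]]
tin []
roll_a [([0.0, 113.0, 13.0, 138.0], 0.74), ([56.0, 108.0, 106.0, 158.0], 0.7), ([181.0, 49.0, 444.0, 227.0], 0.35)]
slim [([0.0, 207.0, 49.0, 240.0], 0.87)]
squat []
```

The knob matches a shut lid in both fixed cameras, the tin's box in the scene camera is unchanged, and the gripper is clear. I'm handing in.

```bash
python3 -c "
from plant import r
print(r.close_job())"
```

```text
the job is handed in; nothing more can be done
None
```

The job is handed in at about 35 s: both round shakers were stood upright in the box (slim first, then squat), the lid is fully shut, and the tin is still hanging; the rolls were not touched as far as the cameras and force readings show.

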